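# Load the test box and snap its lid shut

### The arm

A 7-joint arm with a two-finger parallel gripper is mounted at the origin on the work surface. World frame = base frame: x ahead of the robot, y to its left, z up, the work surface at z = 0. Lengths are in m, angles in rad, forces in N, time in s.
With the tool pointing down it reaches from about 0.35 to 0.9 m from the base axis. Payload 8.1 kg.
Tool frame: the origin (TCP) lies on the centre line of the jaws, within the pads' length; the fingertips stand 22 mm ahead of it and the grasp point (between the pads) lies 3 mm ahead of it (arm.finger_overhang is the distance from the TCP to the fingertips, in m); z points along the fingers, y is the direction in which the jaws open and shut (so a half turn about z gives the same grasp; the last joint's range is limited). The gripper opens to 92 mm and grips with 3 to 60 N. Pads are 19 mm wide; open, the fingers measure 130 mm over their backs; the gripper's body (75 mm by 190 mm) begins 47 mm behind the grasp point.
Start: joints at [-1.264, 0.434, 0.025, 1.573, -0.012, 1.134, -0.075], TCP at [0.249, 0.573, 0.249] pointing down, gripper open.
Joint ranges: [-2.62, 2.62], [-0.44, 2.09], [-1.27, 1.32], [0.08, 2.57], [-1.32, 4.46], [0.12, 2], [-2.74, 2.74]. Speed limits (rad/s): [2.22, 2.22, 3.01, 3.01, 3.14, 3.14, 3.14].

### API

Orientations are given as a rotation vector (axis times angle).
In Python, from cell import arm gives the robot as it stands. The module is installed in compiled form; this text tells all that it offers.
- The arm moves only by the tool step_arm, never from a script. Its argument "plan" is a list of rows, each an object of numbers: "wx", "wy", "wz": the turn, a rotation vector about the tool's x, y, z in units of 6 degrees (1.0 is 6 degrees); "tx", "ty", "tz": the shift along the tool's x, y, z in cm; "hand": the opening, from 0 (shut) to 1 (fully open). A call has exactly 10 rows; each row shifts and turns the commanded pose from where the row before left it, along the tool's axes as they then stand; what a row does not reach is not made up. A row lasts 1/12 s, in which the tool goes at most 41.7 mm and 7.16 degrees, less where a joint would pass 70% of its speed; a pose out of reach is approached as far as the arm can. A call is refused whole if a number of a shift passes 4.17 or a number of a turn 1, either way. A call with a gripper value outside its range is refused whole. The fingers move at their own pace and stop on an object; "force" is the grip in N (left out, the last holds). Time passes only in rows, so rows that do not move let the fingers close, or fill a call up. It gives the time, the measured TCP pose, the force and the opening at its end, in the units of the state.
- arm.observe(): the state, without advancing time (a new reading comes with each control period).
- arm.get_image(name): name is "side" or "top"; returns (picture, depth): 400x640x3 uint8, red, green, blue; 400x640 float32, m along the optical axis (not along the pixel's ray), 0 where there is no reading.
- arm.calibration(name): a dict with "mtx" (3x3 intrinsics, pixels), "R" (3x3) and "t" (3): a world point X has camera coordinates R X + t. Camera axes: x right, y down, z forward; pixel columns grow to the right and rows downward; lengths in m; the calibration is good to about 2 mm. A picture is of the moment at which its call begins. calibration takes no time and is no camera call.
- arm.sign_off(): hands the job in, once; it reports no verdict.
The state is a dict: "clock": time; "joints": joint angles; "dq": joint speeds; "joint_efforts": joint torques, N m; "position": TCP position; "ee_rot": TCP orientation; "force": force on the tool from outside, world axes, zero at the start; "ft_torque": the same for the moment, N m; "width": opening from 0.0 (shut) to 1.0 (fully open).
Only numpy, scipy, OpenCV 4.12 (cv2) and the standard library are available. Lean on these libraries where they do the work, as an engineer would, in place of code of your own. Each camera call takes 0.05 s, during which the arm holds its last target.

### The job

Load the control module with the blue plug into the grey test box: set it down gently, flat in the nest between the four white corner guides, with its blue plug towards the hinge side. Then swing the lid over it and press the lid's front edge down past the catch until it snaps fully shut and stays shut. Leave the yellow-plug module and everything else on the bench where it is.

Things in the scene. Friction and masses are not known exactly. Their poses are not given: they have to be found in the camera images.
- module: The module to load: aluminium-cased unit, 110 long (x) x 50 wide (y) x 30 mm high, 0.17 to 0.35 kg, blue plug block on its +x end (last 16 mm, 42 wide), blue stripe on top. Origin: centre of its underside; x towards the plug, z up. Lies flat left or right of the box (which side changes), plug pointing roughly away from the robot; grip it across its 50 mm width.
- module_plug (a point): Middle of the blue plug's end face, 55 mm along +x from the module's origin, 14 mm above its underside.
- case: Grey test box fixed to the bench, open on top: 160 deep (x) x 200 wide (y) x 50 mm high, walls 6 mm, floor 12 mm thick. Origin: centre of its underside; +x towards its hinge side (away from the robot), z up; turned up to 0.3 rad about the vertical. A small blue contact block marks the hinge end of the nest inside.
- nest (a point): Centre of the nest on the box's inner floor, 12 mm above the bench; axes as the box. Four white L-shaped corner guides, 8 mm high, frame 118 (x) x 58 mm (y); no guide within 33 mm of the middle of the long sides, so fingers fit down to the floor there (94 mm from centre to the side walls). A module that is home has its origin here and its plug towards +x.
- lid (a joint): Lid angle, rad: 0 fully shut, 1.57 upright, 1.9 its stop; starts at 1.62 to 1.82, leaning back. A stiff friction hinge: it stays where it is left (a few N at the front edge move it). A spring catch at the middle of the front edge resists from about 0.08 and is passed at about 0.03; that takes about 8 to 15 N straight down at the lip, then it snaps to 0 and is held. Less leaves it ajar.
- lid_hinge (a point): On the hinge axis (along the box's y), at the middle of the box's top rear rim: 80 mm along the box's +x from its centre, 50.5 mm above the bench. The lid is a slab 160 long x 200 wide x 8 mm thick with a clear window, 0.25 kg; its inner (under) face passes through the axis, its outer (upper) face lies 8 mm from it.
- lid_lip (a point): Middle of the orange lip on the lid's outer face, 170 mm from the hinge axis; the lip (70 mm wide, 8 thick) runs from 160 to 186 mm from the axis, beyond the lid's front edge. Shut, this point is 58.5 mm above the bench, 90 mm in front of the box's centre. Swing the lid by pushing its outer face from behind; shut it by pressing down here. A catch tongue stands 19 mm off its inner face.
- spare: Look-alike module with a yellow plug and stripe, same size; not to be used. It lies on the other side of the box. Origin at the centre of its underside.
- meter: Grey hand-held multimeter lying flat, 185 x 88 x 40 mm (to 48 mm at its dial); bystander. Origin at its underside centre.
- screwdriver: Red-handled screwdriver, 170 mm long, lying; bystander. Origin near its middle on the underside.
- pliers: Red-handled pliers lying flat, about 140 mm long, 12 mm high; bystander. Origin near the pivot.
- spool: Upright metal spool of solder wire, 60 mm across, 50 mm high; bystander. Origin at its underside.
- bottle: White closed bottle with a blue cap, 66 mm across, 160 mm high, standing; bystander. Origin at its underside.
- board: Green circuit board, 130 x 100 mm, about 25 mm high with its parts, lying on the bench; bystander. Origin under its centre.
Things that resemble listed ones, but are neither listed nor needed, are in the scene too. Leave any pink, purple or turquoise look-alike of the module alone.

How it is judged:
On the way, in this order (a step that is already met when the one before it is completed fails the run):
1. the blue-plug module lies flat in the nest, plug towards the hinge, let go, with the lid still open (x of module in the frame of nest between -0.008 and 0.008 m and y of module in the frame of nest between -0.008 and 0.008 m and z of module in the frame of nest between -0.003 and 0.003 m and angle between module's own z axis and vertical below 0.06 rad and x of module_plug in the frame of case above 0.04 m and contact force between the fingers and module below 0.1 N and linear speed of module below 0.03 m/s and value of joint lid above 0.6 rad), for 0.2 s.
2. the lid is pressed past its catch, fully shut (value of joint lid below 0.02 rad), for 0.2 s.
At the end, for the whole second after the job is handed in: The lid is shut past its catch (joint under 0.02 rad) and stays so; the blue-plug module is at rest in the nest, its origin within 8 mm of the nest's centre in x and y and 3 mm in height, tilted less than 0.06 rad, plug towards the hinge (x of module in the frame of nest between -0.008 and 0.008 m and y of module in the frame of nest between -0.008 and 0.008 m and z of module in the frame of nest between -0.003 and 0.003 m and angle between module's own z axis and vertical below 0.06 rad and x of module_plug in the frame of case above 0.04 m and contact force between the fingers and module below 0.1 N and value of joint lid below 0.02 rad and linear speed of module below 0.02 m/s); the robot touches nothing.
It fails at once if the yellow-plug module is moved more than 30 mm (distance of spare from where it was at the start of the episode above 0.03 m).
It fails at once if another loose thing on the bench is moved more than 30 mm (distance of any of meter, screwdriver, pliers, spool, bottle, board from where it was at the start of the episode above 0.03 m).
It fails at once if the module is dropped or thrown (falls free from more than about 25 mm) (linear speed of module above 0.7 m/s and contact force between the fingers and module below 0.2 N).
It also fails if it takes over 67 s, if anything falls off the work surface, if the arm or the gripper's body presses on something with over 40 N, if the wrist force passes 120 N, or if a joint passes its speed limit or range.

## Working session

There is one attempt and no reset: what is moved stays moved. The work goes in short steps, Python scripts to look and compute and a tool call to move; the robot and the scene stay as the last step left them, time stands still between calls to the robot, and variables do not carry over. Pictures are saved under pics/ and viewed, and the job is handed in when it is done.

Besides the shell and the picture viewer there is one more tool, called after "Emit:" in YAML: its name, and indented under it one key for each argument. step_arm: Moves the arm, as the interface text tells. Its arguments: {"type":"object","properties":{"plan":{"type":"array"},"force":{"type":"number"}},"required":["plan"]}

```bash
mkdir -p pics; ls; python3 - <<'E'
from cell import arm
import cv2,numpy as np
print(arm.observe()); print(arm.finger_overhang)
for n in("side","top"):
    im,d=arm.get_image(n); cv2.imwrite(f"pics/{n}0.png",im[:,:,::-1]); np.savez(f"{n}0.npz",im=im,d=d)
    c=arm.calibration(n); print(n,c)
E
```

```text
pics
{'clock': 0.0, 'joints': array([-1.26360387,  0.43522495,  0.02494529,  1.57411016, -0.01163287,
        1.13399887, -0.07513601]), 'dq': array([ 1.06193736e-03, -1.21488325e-03, -4.26724522e-04,  2.25072661e-03,
       -7.37771887e-04, -6.27301914e-05, -1.05468444e-03]), 'joint_efforts': array([-1.08710599e-03, -6.67866254e+01,  9.84408706e-01, -3.14431107e+01,
       -6.05298160e-02,  4.36273345e-02,  1.49655743e-04]), 'position': array([0.24884416, 0.57279388, 0.24793834]), 'ee_rot': array([-6.39306114e-01, -3.07562768e+00,  2.48310116e-03]), 'force': array([ 0.69675992, -0.19770713,  0.43024836]), 'ft_torque': array([ 0.02294192,  0.02123113, -0.00013121]), 'width': 0.9982141807900831}
0.022
side {'mtx': array([[421.88397433,   0.        , 319.53299054],
       [  0.        , 421.88397433, 194.7605816 ],
       [  0.        ,   0.        ,   1.        ]]), 'R': array([[ 0.88492263, -0.46551434, -0.01443379],
       [-0.2447818 , -0.43850708, -0.86475049],
       [ 0.39622443,  0.76877041, -0.50199428]]), 't': array([-0.45660168,  0.1721657 ,  1.1198854 ])}
top {'mtx': array([[379.20198006,   0.        , 322.19069725],
       [  0.        , 379.20198006, 196.89834526],
       [  0.        ,   0.        ,   1.        ]]), 'R': array([[-0.01010538, -0.9998944 ,  0.01044368],
       [-0.99218958,  0.00872784, -0.12443334],
       [ 0.12432905, -0.01161956, -0.99217301]]), 't': array([2.56425160e-04, 5.35009119e-01, 1.26947985e+00])}
```

View pics/top0.png

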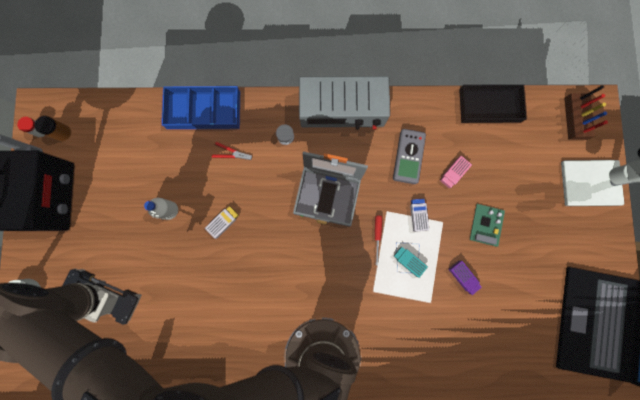

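View pics/side0.png

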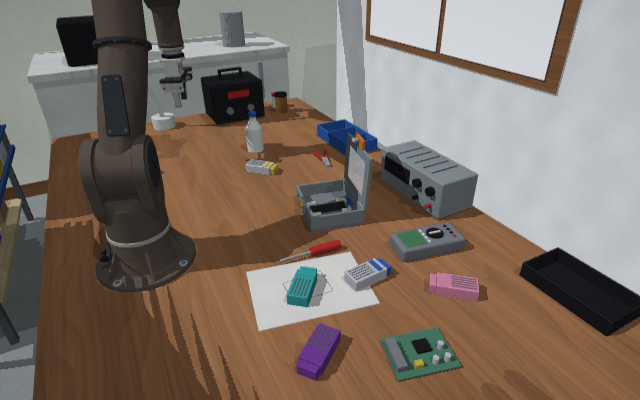

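Candidates for the module, by top-view pixel:
- blue stripe and plug (420,214)
- yellow (222,221), the spare
- pink (456,170)
- turquoise (410,261)
- purple (465,277)

I choose the one at (420,214) and will check it in a close crop.

```bash
python3 - <<'E'
import cv2,numpy as np
t=np.load("top0.npz")["im"][:,:,::-1]; s=np.load("side0.npz")["im"][:,:,::-1]
a=cv2.resize(t[140:260,280:440],None,fx=5,fy=5,interpolation=cv2.INTER_CUBIC)
cv2.imwrite("pics/topcrop.png",a)
b=cv2.resize(s[130:310,280:410],None,fx=4,fy=3.3,interpolation=cv2.INTER_CUBIC)
b=cv2.resize(s[130:300,240:410],None,fx=3.5,fy=3.5,interpolation=cv2.INTER_CUBIC)
cv2.imwrite("pics/sidecrop.png",b)
E
```

```text
(no output)
```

View pics/topcrop.png

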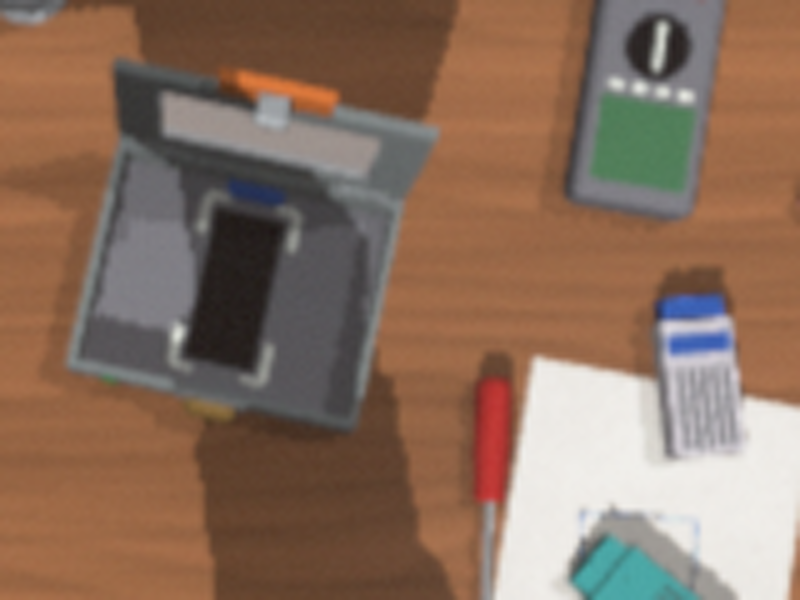

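View pics/sidecrop.png

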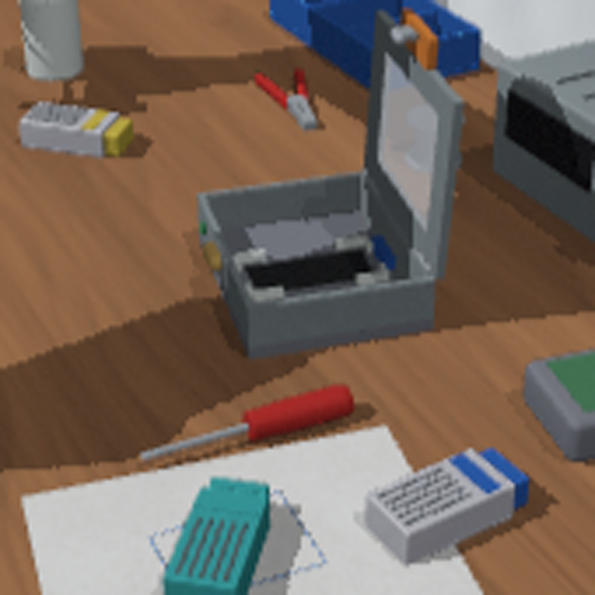

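```bash
cat > h.py <<'E'
import numpy as np,cv2
from cell import arm
def ray(n,u,v):
    c=arm.calibration(n);M,R,t=c["mtx"],c["R"],c["t"]
    return -R.T@t, R.T@np.linalg.solve(M,[u,v,1.])
def plane(n,u,v,z):
    o,d=ray(n,u,v); return o+d*(z-o[2])/d[2]
def tri(pt,ps):
    (o1,d1),(o2,d2)=ray("top",*pt),ray("side",*ps)
    s=np.linalg.lstsq(np.c_[d1,-d2],o2-o1,rcond=None)[0]
    a,b=o1+s[0]*d1,o2+s[1]*d2
    return (a+b)/2,np.linalg.norm(a-b)
def proj(n,X):
    c=arm.calibration(n);p=c["mtx"]@(c["R"]@np.asarray(X)+c["t"]);return p[:2]/p[2]
E
python3 - <<'E'
from h import *
np.set_printoptions(precision=4,suppress=True)
T=lambda x,y:(280+(x+.5)/5-.5,140+(y+.5)/5-.5)
S=lambda x,y:(240+(x+.5)/3.5-.5,130+(y+.5)/3.5-.5)
# box rim: near-left, near-right, far-left, far-right
P=[(70,367),(353,430),(123,140),(403,198)]
for p in P: print("rim",plane("top",*T(*p),.05))
print("rim NR tri",tri(T(353,430),S(249,318)), "NL",tri(T(70,367),S(201,196)))
# module
for p in [(658,300),(724,296),(672,457),(743,448)]: print("mod",plane("top",*T(*p),.03))
print("tri mod near-R",tri(T(743,448),S(410,535)),"near-L",tri(T(672,457),S(368,500)))
# nest dark rectangle
for p in [(190,360),(262,372),(217,207),(285,217)]: print("nestpad",plane("top",*T(*p),.012))
im=np.load("top0.npz")["im"]; d=np.load("top0.npz")["d"]
hsv=cv2.cvtColor(im,cv2.COLOR_RGB2HSV)
m=cv2.inRange(hsv,(105,110,60),(125,255,255)); m[:, :400]=0; m[:,440:]=0;m[:180]=0;m[240:]=0
n,l,st,ce=cv2.connectedComponentsWithStats(m); print(st,ce)
for i in range(1,n):print(plane("top",*ce[i],.03))
# depth point clouds
c=arm.calibration("top");M=c["mtx"]
def pc(sl):
    v,u=np.mgrid[sl];z=d[sl];k=z>0
    X=np.stack([(u-M[0,2])/M[0,0]*z,(v-M[1,2])/M[1,1]*z,z],-1)[k]
    return (X-c["t"])@c["R"],u[k],v[k]
X,u,v=pc(np.s_[190:245,400:440]);k=(X[:,2]>.02)&(X[:,2]<.045)
A=X[k];print("mod depth top z",np.median(A[:,2]),len(A))
r=cv2.minAreaRect(A[:,:2].astype(np.float32)*1000);print(r);print(cv2.boxPoints(r))
X,u,v=pc(np.s_[165:235,285:370]);k=(X[:,2]>.042)&(X[:,2]<.056)
r=cv2.minAreaRect(X[k][:,:2].astype(np.float32)*1000);print("box",r,np.median(X[k][:,2]))
k=(X[:,2]<.018)&(X[:,2]>.006);print("floor",np.median(X[k][:,2]))
E
```

```text
rim [0.4791 0.0923 0.05  ]
rim [ 0.4348 -0.0978  0.05  ]
rim [0.6345 0.056  0.05  ]
rim [ 0.5927 -0.135   0.05  ]
rim NR tri (array([ 0.4359, -0.0988,  0.0413]), np.float64(0.0013832946455494784)) NL (array([0.481 , 0.0915, 0.0501]), np.float64(0.004228501753800993))
mod [ 0.5233 -0.3119  0.03  ]
mod [ 0.5257 -0.3577  0.03  ]
mod [ 0.4153 -0.3172  0.03  ]
mod [ 0.4209 -0.3661  0.03  ]
tri mod near-R (array([ 0.4215, -0.3671,  0.0275]), np.float64(0.001139724897247502)) near-L (array([ 0.4166, -0.3193,  0.0239]), np.float64(0.002399967086049427))
nestpad [0.4863 0.0114 0.012 ]
nestpad [ 0.4775 -0.0385  0.012 ]
nestpad [ 0.5939 -0.0085  0.012 ]
nestpad [ 0.5864 -0.0561  0.012 ]
[[     0      0    640    400 255918]
 [   412    199     13      5     49]
 [   414    207     12      4     33]] [[319.4683 199.4986]
 [417.7143 200.8367]
 [419.3333 208.1212]]
[ 0.5188 -0.3342  0.03  ]
[ 0.4936 -0.3388  0.03  ]
mod depth top z 0.030696397542643486 468
((472.44537353515625, -340.43572998046875), (109.4671630859375, 51.352455139160156), 4.485925197601318)
[[ 415.8712 -319.1191]
 [ 419.8877 -370.3142]
 [ 529.0195 -361.7523]
 [ 525.0031 -310.5572]]
box ((530.8411254882812, -19.7091064453125), (200.2668914794922, 175.09986877441406), 76.86457824707031) 0.05101915738857757
floor 0.013094708152326362
```

```bash
python3 - <<'E'
from h import *
np.set_printoptions(precision=4,suppress=True)
for n in("top","side"):
    f=np.load(n+"0.npz");im,d=f["im"],f["d"];c=arm.calibration(n);M=c["mtx"]
    v,u=np.mgrid[0:400,0:640];z=d
    X=np.stack([(u-M[0,2])/M[0,0]*z,(v-M[1,2])/M[1,1]*z,z],-1);X=(X-c["t"])@c["R"]
    k=(z>0)
    a=-.229;ex=np.array([np.cos(a),np.sin(a)]);ey=np.array([-ex[1],ex[0]])
    L=(X[...,:2]-[.5355,-.022]);lx,ly=L@ex,L@ey;Z=X[...,2]
    rim=k&(Z>.043)&(Z<.057)
    for nm,q,val in [("left",rim&(abs(ly-.1)<.02)&(abs(lx)<.06),ly),("right",rim&(abs(ly+.1)<.02)&(abs(lx)<.06),ly),("front",rim&(abs(lx+.08)<.02)&(abs(ly)<.08),lx)]:
        w=val[q];print(n,nm,len(w),"pct",np.percentile(w,[2,10,50,90,98]) if len(w) else "", np.median(Z[q]) if len(w) else "")
        if len(w)>5:
            o=(lx if nm!="front" else ly)[q];print("   slope",np.polyfit(o,w,1))
    # white guides: bright low saturation, height .012..03
    hsv=cv2.cvtColor(im,cv2.COLOR_RGB2HSV)
    g=k&(hsv[...,2]>150)&(hsv[...,1]<50)&(Z>.008)&(Z<.03)&(abs(lx)<.075)&(abs(ly)<.05)
    nn,l,st,ce=cv2.connectedComponentsWithStats(g.astype(np.uint8))
    for i in range(1,nn):
        q=l==i
        if st[i,4]>2: print("  guide",ce[i],st[i,4],lx[q].min(),lx[q].max(),ly[q].min(),ly[q].max(),np.median(Z[q]))
    # dark pad
    p=k&(hsv[...,2]<70)&(Z<.02)&(Z>.005)&(abs(lx)<.065)&(abs(ly)<.04)
    nn,l,st,ce=cv2.connectedComponentsWithStats(p.astype(np.uint8));i=1+st[1:,4].argmax();q=l==i
    print("pad",np.median(Z[q]),lx[q].mean(),ly[q].mean(),np.percentile(lx[q],[1,99]),np.percentile(ly[q],[1,99]),cv2.minAreaRect(X[q][:,:2].astype(np.float32)*1000))
    # module
    L=X[...,:2]-[.4715,-.339];q=k&(Z>.02)&(Z<.04)&(np.hypot(L[...,0],L[...,1])<.075)
    print("mod",np.median(Z[q]),cv2.minAreaRect(X[q][:,:2].astype(np.float32)*1000))
    # lid points
    L=X[...,:2]-[.5355,-.022];lx,ly=L@ex,L@ey
    q=k&(Z>.07)&(Z<.26)&(abs(ly)<.11)&(lx>.03)&(lx<.15)
    o=hsv[...,1]>200
    print("lid",q.sum(),np.polyfit(Z[q],lx[q],1),"orange",lx[q&o].mean(),ly[q&o].mean(),Z[q&o].mean(),Z[q&o].max())
E
```

```text
top left 66 pct [0.0951 0.0954 0.0979 0.1005 0.101 ] 0.05085063785190659
   slope [0.0031 0.0979]
top right 68 pct [-0.0988 -0.098  -0.0954 -0.0929 -0.0925] 0.050653750008008175
   slope [ 0.0014 -0.0955]
top front 133 pct [-0.092  -0.0884 -0.0777 -0.0739 -0.0731] 0.05109130080574113
   slope [ 0.0006 -0.0793]
  guide [314.9167 206.1667] 12 -0.04701588441726519 -0.03207679515635962 0.03021421484778365 0.03839910630108039 0.018317457965415684
pad 0.013591747968987582 0.0022666619645730864 0.0019769952233652556 [-0.0532  0.0596] [-0.0231  0.0267] ((539.6066284179688, -21.386638641357422), (51.482261657714844, 117.49652862548828), 78.25668334960938)
mod 0.03069546034748706 ((472.44537353515625, -340.43572998046875), (109.4671630859375, 51.352455139160156), 4.485925197601318)<stdin>:33: RuntimeWarning: Mean of empty slice.
  ret = ret.dtype.type(ret / rcount)
Traceback (most recent call last):
ValueError: zero-size array to reduction operation maximum which has no identity
```

```bash
python3 - <<'E'
from h import *
np.set_printoptions(precision=4,suppress=True)
for n in("side","top"):
    f=np.load(n+"0.npz");im,d=f["im"],f["d"];c=arm.calibration(n);M=c["mtx"]
    v,u=np.mgrid[0:400,0:640];z=d
    X=np.stack([(u-M[0,2])/M[0,0]*z,(v-M[1,2])/M[1,1]*z,z],-1);X=(X-c["t"])@c["R"]
    k=(z>0)
    a=-.229;ex=np.array([np.cos(a),np.sin(a)]);ey=np.array([-ex[1],ex[0]])
    L=(X[...,:2]-[.5368,-.0207]);lx,ly=L@ex,L@ey;Z=X[...,2]
    hsv=cv2.cvtColor(im,cv2.COLOR_RGB2HSV)
    for nm,q,val in [("right",k&(Z>.048)&(Z<.054)&(abs(ly+.1)<.02)&(abs(lx)<.06),ly),("rightwallouter",k&(Z>.01)&(Z<.04)&(abs(ly+.1)<.02)&(abs(lx)<.06),ly),("front",k&(Z>.048)&(Z<.054)&(abs(lx+.08)<.02)&(abs(ly)<.08),lx),("left",k&(Z>.048)&(Z<.054)&(abs(ly-.1)<.02)&(abs(lx)<.06),ly)]:
        w=val[q];print(n,nm,len(w),np.percentile(w,[2,10,50,90,98]) if len(w) else "")
    p=k&(hsv[...,2]<70)&(Z<.02)&(Z>.005)&(abs(lx)<.065)&(abs(ly)<.04)
    print("pad",p.sum(),lx[p].mean(),ly[p].mean(),np.percentile(lx[p],[1,99]),np.percentile(ly[p],[1,99]))
    Lm=X[...,:2]-[.472,-.3395];r=np.hypot(Lm[...,0],Lm[...,1]);q=k&(Z>.028)&(Z<.034)&(r<.075)
    print("mod",q.sum(),np.median(Z[q]),cv2.minAreaRect(X[q][:,:2].astype(np.float32)*1000) if q.any() else'')
    q=k&(Z>.07)&(Z<.27)&(abs(ly)<.11)&(lx>.03)&(lx<.2)
    o=(hsv[...,0]<18)&(hsv[...,1]>150)&q
    print("lid",q.sum(),np.polyfit(Z[q],lx[q],1) if q.any() else'')
    if o.any(): print("orange",o.sum(),u[o].mean(),v[o].mean(),lx[o].mean(),ly[o].mean(),Z[o].min(),Z[o].max(),lx[o].min(),lx[o].max())
E
```

```text
side right 93 [-0.1024 -0.1014 -0.0986 -0.0941 -0.0916]
side rightwallouter 342 [-0.1032 -0.1022 -0.0997 -0.0973 -0.0959]
side front 87 [-0.0939 -0.0908 -0.0808 -0.0761 -0.0754]
side left 69 [0.09   0.091  0.0948 0.0994 0.1011]
pad 299 0.0027901226440779003 -0.0008854030757144736 [-0.0541  0.0606] [-0.0286  0.0237]
mod 554 0.03179965294480368 ((469.81982421875, -340.7839660644531), (110.9493637084961, 52.782588958740234), 3.634303569793701)
lid 1330 [0.0452 0.079 ]
orange 84 360.10714285714283 141.27380952380952 0.09057185879776866 -0.01487707435782817 0.21417047640522985 0.2396639760275296 0.0860462525782334 0.09744225400079261
top right 53 [-0.0999 -0.0994 -0.0968 -0.0949 -0.0942]
top rightwallouter 142 [-0.0945 -0.0942 -0.0881 -0.0813 -0.0801]
top front 95 [-0.0928 -0.088  -0.0787 -0.0749 -0.0742]
top left 48 [0.0939 0.0944 0.0966 0.0989 0.0995]
pad 468 0.0016770376520537926 0.0004997711318878448 [-0.0542  0.0596] [-0.0249  0.0256]
mod 329 0.03107089685792344 ((472.4770812988281, -340.81597900390625), (108.33519744873047, 51.035125732421875), 3.7929675579071045)
lid 972 [0.0478 0.0798]
orange 103 334.97087378640776 157.24271844660194 0.09290902664269127 0.0004998847353916836 0.21150698973036908 0.24294468698956145 0.08851461631748761 0.09897773036077258
```

The crop confirms it: white case, blue stripe, and a blue plug facing away from the robot. The two views agree to about 2 mm:

| Item | Position | Yaw | Other check |
|---|---|---|---|
| Module | (0.4715, -0.3405) | 3.8° | top at z = 0.031 |
| Nest | (0.536, -0.021) | -13.1° | floor at z ≈ 0.013 |
| Lid | – | – | angle ≈ 1.62 |

Now moving across.

Emit:
step_arm:
  plan:
    - {"tx": -2.5, "ty": -2.87, "hand": 1}
    - {"tx": -2.5, "ty": -2.87}
    - {"tx": -2.5, "ty": -2.87}
    - {"tx": -2.5, "ty": -2.87}
    - {"tx": -2.5, "ty": -2.87}
    - {"tx": -2.5, "ty": -2.87}
    - {"tx": -2.5, "ty": -2.87}
    - {"tx": -2.5, "ty": -2.87}
    - {"tx": -2.5, "ty": -2.87}
    - {"tx": -2.5, "ty": -2.87}

```text
invalid input at $.plan[0]: expected keys wx, wy, wz, tx, ty, tz, hand
```

Emit:
step_arm:
  plan:
    - {"tx": -2.5, "ty": -2.87}
    - {"tx": -2.5, "ty": -2.87}
    - {"tx": -2.5, "ty": -2.87}
    - {"wz": 1}
    - {"wz": 1}
    - {"wz": 1}
    - {"wz": 1}
    - {"wz": 1}
    - {"wz": 1}
    - {"wz": 1}

```text
invalid input at $.plan[0]: expected keys wx, wy, wz, tx, ty, tz, hand
```

All keys are needed.

Emit:
step_arm:
  plan:
    - {"wx": 0, "wy": 0, "wz": 0, "tx": -2.5, "ty": -2.87, "tz": 0, "hand": 1}
    - {"wx": 0, "wy": 0, "wz": 0, "tx": -2.5, "ty": -2.87, "tz": 0, "hand": 1}
    - {"wx": 0, "wy": 0, "wz": 0, "tx": -2.5, "ty": -2.87, "tz": 0, "hand": 1}
    - {"wx": 0, "wy": 0, "wz": 0, "tx": -2.5, "ty": -2.87, "tz": 0, "hand": 1}
    - {"wx": 0, "wy": 0, "wz": 0, "tx": -2.5, "ty": -2.87, "tz": 0, "hand": 1}
    - {"wx": 0, "wy": 0, "wz": 0, "tx": -2.5, "ty": -2.87, "tz": 0, "hand": 1}
    - {"wx": 0, "wy": 0, "wz": 0, "tx": -2.5, "ty": -2.87, "tz": 0, "hand": 1}
    - {"wx": 0, "wy": 0, "wz": 0, "tx": -2.5, "ty": -2.87, "tz": 0, "hand": 1}
    - {"wx": 0, "wy": 0, "wz": 0, "tx": -2.5, "ty": -2.87, "tz": 0, "hand": 1}
    - {"wx": 0, "wy": 0, "wz": 0, "tx": -2.5, "ty": -2.87, "tz": 0, "hand": 1}

```text
clock: 0.93
position: [0.3639, 0.2085, 0.2486]
ee_rot: [-0.639, -3.076, -0.0]
force: [1.6, 0.9, 0.1]
width: 1.0
```

Emit:
step_arm:
  plan:
    - {"wx": 0, "wy": 0, "wz": 0, "tx": -2.5, "ty": -2.87, "tz": 0, "hand": 1}
    - {"wx": 0, "wy": 0, "wz": 0, "tx": -2.5, "ty": -2.87, "tz": 0, "hand": 1}
    - {"wx": 0, "wy": 0, "wz": 0, "tx": -2.5, "ty": -2.87, "tz": 0, "hand": 1}
    - {"wx": 0, "wy": 0, "wz": 1, "tx": 0, "ty": 0, "tz": 0, "hand": 1}
    - {"wx": 0, "wy": 0, "wz": 1, "tx": 0, "ty": 0, "tz": 0, "hand": 1}
    - {"wx": 0, "wy": 0, "wz": 1, "tx": 0, "ty": 0, "tz": 0, "hand": 1}
    - {"wx": 0, "wy": 0, "wz": 1, "tx": 0, "ty": 0, "tz": 0, "hand": 1}
    - {"wx": 0, "wy": 0, "wz": 1, "tx": 0, "ty": 0, "tz": 0, "hand": 1}
    - {"wx": 0, "wy": 0, "wz": 1, "tx": 0, "ty": 0, "tz": 0, "hand": 1}
    - {"wx": 0, "wy": 0, "wz": 1, "tx": 0, "ty": 0, "tz": 0, "hand": 1}

```text
clock: 1.77
position: [0.3982, 0.1014, 0.2485]
ee_rot: [-1.706, -2.638, 0.001]
force: [0.3, -0.2, 0.5]
width: 1.002
```

Emit:
step_arm:
  plan:
    - {"wx": 0, "wy": 0, "wz": 1, "tx": 0, "ty": 0, "tz": 0, "hand": 1}
    - {"wx": 0, "wy": 0, "wz": 1, "tx": 0, "ty": 0, "tz": 0, "hand": 1}
    - {"wx": 0, "wy": 0, "wz": 1, "tx": 0, "ty": 0, "tz": 0, "hand": 1}
    - {"wx": 0, "wy": 0, "wz": 1, "tx": 0, "ty": 0, "tz": 0, "hand": 1}
    - {"wx": 0, "wy": 0, "wz": 1, "tx": 0, "ty": 0, "tz": 0, "hand": 1}
    - {"wx": 0, "wy": 0, "wz": 1, "tx": 0, "ty": 0, "tz": 0, "hand": 1}
    - {"wx": 0, "wy": 0, "wz": 1, "tx": 0, "ty": 0, "tz": 0, "hand": 1}
    - {"wx": 0, "wy": 0, "wz": 1, "tx": 0, "ty": 0, "tz": 0, "hand": 1}
    - {"wx": 0, "wy": 0, "wz": 1, "tx": 0, "ty": 0, "tz": 0, "hand": 1}
    - {"wx": 0, "wy": 0, "wz": 1, "tx": 0, "ty": 0, "tz": 0, "hand": 1}

```text
clock: 2.6
position: [0.3982, 0.1015, 0.2485]
ee_rot: [-2.796, -1.432, 0.001]
force: [-0.2, 0.3, -0.1]
width: 0.996
```

Emit:
step_arm:
  plan:
    - {"wx": 0, "wy": 0, "wz": 1, "tx": 0, "ty": 0, "tz": 0, "hand": 1}
    - {"wx": 0, "wy": 0, "wz": 1, "tx": 0, "ty": 0, "tz": 0, "hand": 1}
    - {"wx": 0, "wy": 0, "wz": 1, "tx": 0, "ty": 0, "tz": 0, "hand": 1}
    - {"wx": 0, "wy": 0, "wz": 1, "tx": 0, "ty": 0, "tz": 0, "hand": 1}
    - {"wx": 0, "wy": 0, "wz": 1, "tx": 0, "ty": 0, "tz": 0, "hand": 1}
    - {"wx": 0, "wy": 0, "wz": 1, "tx": 0, "ty": 0, "tz": 0, "hand": 1}
    - {"wx": 0, "wy": 0, "wz": 1, "tx": 0, "ty": 0, "tz": 0, "hand": 1}
    - {"wx": 0, "wy": 0, "wz": 1, "tx": 0, "ty": 0, "tz": 0, "hand": 1}
    - {"wx": 0, "wy": 0, "wz": 0.45, "tx": 0, "ty": 0, "tz": 0, "hand": 1}
    - {"wx": 0, "wy": 0, "wz": 0, "tx": 0, "ty": 0, "tz": 0, "hand": 1}

```text
clock: 3.43
position: [0.3982, 0.1015, 0.2486]
ee_rot: [3.14, 0.101, -0.001]
force: [0.6, -0.0, 0.5]
width: 0.997
```

```bash
cat >> h.py <<'E'
from scipy.spatial.transform import Rotation as Ro
def to(x,y,z):
    s=arm.observe();R=Ro.from_rotvec(s["ee_rot"]).as_matrix()
    print("clk",round(s["clock"],2),"pos",s["position"].round(4),"yawY",np.degrees(np.arctan2(R[1,1],R[0,1])).round(2),"tilt",np.degrees(np.arccos(-R[2,2])).round(2),"w",round(s["width"],3),"F",s["force"].round(1))
    print("q",s["joints"].round(2),"d tool cm",(100*R.T@(np.array([x,y,z])-s["position"])).round(2), "ee",s["ee_rot"].round(3))
E
python3 -c "
from h import *
to(.4715,-.3405,.25)"
```

```text
clk 3.43 pos [0.3982 0.1015 0.2486] yawY -86.31 tilt 0.03 w 0.997 F [ 0.6 -0.   0.5]
q [-0.8   0.07  0.45  2.08 -0.04  1.   -1.83] d tool cm [ 4.47 44.58 -0.14] ee [ 3.14e+00  1.01e-01 -1.00e-03]
```

Emit:
step_arm:
  plan:
    - {"wx": 0, "wy": 0, "wz": 0, "tx": 0.37, "ty": 3.7, "tz": 0, "hand": 1}
    - {"wx": 0, "wy": 0, "wz": 0, "tx": 0.37, "ty": 3.7, "tz": 0, "hand": 1}
    - {"wx": 0, "wy": 0, "wz": 0, "tx": 0.37, "ty": 3.7, "tz": 0, "hand": 1}
    - {"wx": 0, "wy": 0, "wz": 0, "tx": 0.37, "ty": 3.7, "tz": 0, "hand": 1}
    - {"wx": 0, "wy": 0, "wz": 0, "tx": 0.37, "ty": 3.7, "tz": 0, "hand": 1}
    - {"wx": 0, "wy": 0, "wz": 0, "tx": 0.37, "ty": 3.7, "tz": 0, "hand": 1}
    - {"wx": 0, "wy": 0, "wz": 0, "tx": 0.37, "ty": 3.7, "tz": 0, "hand": 1}
    - {"wx": 0, "wy": 0, "wz": 0, "tx": 0.37, "ty": 3.7, "tz": 0, "hand": 1}
    - {"wx": 0, "wy": 0, "wz": 0, "tx": 0.37, "ty": 3.7, "tz": 0, "hand": 1}
    - {"wx": 0, "wy": 0, "wz": 0, "tx": 0.37, "ty": 3.7, "tz": 0, "hand": 1}

```text
clock: 4.27
position: [0.4599, -0.2668, 0.2485]
ee_rot: [-3.139, -0.109, 0.0]
force: [0.7, 0.7, 0.2]
width: 0.994
```

Emit:
step_arm:
  plan:
    - {"wx": 0, "wy": 0, "wz": 0, "tx": 0.37, "ty": 3.7, "tz": 0, "hand": 1}
    - {"wx": 0, "wy": 0, "wz": 0, "tx": 0.4, "ty": 3.7, "tz": 0, "hand": 1}
    - {"wx": 0, "wy": 0, "wz": 0, "tx": 0, "ty": 0, "tz": 2, "hand": 1}
    - {"wx": 0, "wy": 0, "wz": 0, "tx": 0, "ty": 0, "tz": 3, "hand": 1}
    - {"wx": 0, "wy": 0, "wz": 0, "tx": 0, "ty": 0, "tz": 3, "hand": 1}
    - {"wx": 0, "wy": 0, "wz": 0, "tx": 0, "ty": 0, "tz": 3, "hand": 1}
    - {"wx": 0, "wy": 0, "wz": 0, "tx": 0, "ty": 0, "tz": 3, "hand": 1}
    - {"wx": 0, "wy": 0, "wz": 0, "tx": 0, "ty": 0, "tz": 0, "hand": 1}
    - {"wx": 0, "wy": 0, "wz": 0, "tx": 0, "ty": 0, "tz": 0, "hand": 1}
    - {"wx": 0, "wy": 0, "wz": 0, "tx": 0, "ty": 0, "tz": 0, "hand": 1}

```text
clock: 5.1
position: [0.4731, -0.3392, 0.1101]
ee_rot: [3.139, 0.106, 0.001]
force: [-0.3, 0.0, 1.0]
width: 1.001
```

```bash
python3 -c "
from h import *
to(.4715,-.3405,.026)
im,d=arm.get_image('side');cv2.imwrite('pics/s1.png',cv2.resize(im[180:330,270:470,::-1],None,fx=4,fy=4,interpolation=cv2.INTER_CUBIC))"
```

```text
clk 5.1 pos [ 0.4731 -0.3392  0.1101] yawY -86.15 tilt 0.08 w 1.001 F [-0.3  0.   1. ]
q [ 0.1   0.58  0.62  1.87 -0.44  0.84 -0.55] d tool cm [-0.17  0.11  8.41] ee [3.139e+00 1.060e-01 1.000e-03]
```

View pics/s1.png

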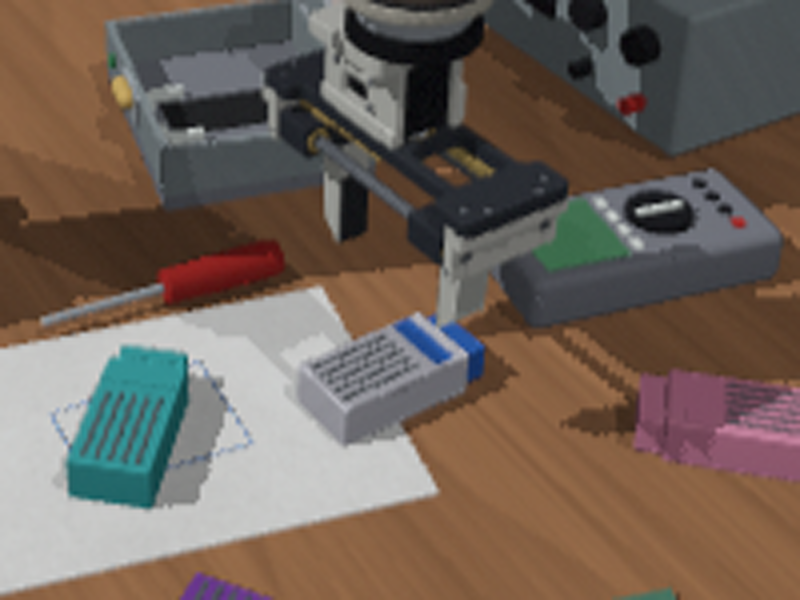

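The picture shows the open fingers straddling the module: near finger at crop (455,290), far finger at (345,205). I'll go down and grip gently.

Emit:
step_arm:
  plan:
    - {"wx": 0, "wy": 0, "wz": 0, "tx": -0.17, "ty": 0.11, "tz": 1.4, "hand": 1}
    - {"wx": 0, "wy": 0, "wz": 0, "tx": 0, "ty": 0, "tz": 2, "hand": 1}
    - {"wx": 0, "wy": 0, "wz": 0, "tx": 0, "ty": 0, "tz": 2, "hand": 1}
    - {"wx": 0, "wy": 0, "wz": 0, "tx": 0, "ty": 0, "tz": 1.5, "hand": 1}
    - {"wx": 0, "wy": 0, "wz": 0, "tx": 0, "ty": 0, "tz": 1, "hand": 1}
    - {"wx": 0, "wy": 0, "wz": 0, "tx": 0, "ty": 0, "tz": 0.4, "hand": 1}
    - {"wx": 0, "wy": 0, "wz": 0, "tx": 0, "ty": 0, "tz": 0, "hand": 1}
    - {"wx": 0, "wy": 0, "wz": 0, "tx": 0, "ty": 0, "tz": 0, "hand": 0.7}
    - {"wx": 0, "wy": 0, "wz": 0, "tx": 0, "ty": 0, "tz": 0, "hand": 0.6}
    - {"wx": 0, "wy": 0, "wz": 0, "tx": 0, "ty": 0, "tz": 0, "hand": 0.4}
  force: 20

```text
clock: 5.98
position: [0.4715, -0.3401, 0.0267]
ee_rot: [3.139, 0.105, 0.002]
force: [-1.4, 0.6, -0.0]
width: 0.831
```

Emit:
step_arm:
  plan:
    - {"wx": 0, "wy": 0, "wz": 0, "tx": 0, "ty": 0, "tz": 0, "hand": 0.3}
    - {"wx": 0, "wy": 0, "wz": 0, "tx": 0, "ty": 0, "tz": 0, "hand": 0.3}
    - {"wx": 0, "wy": 0, "wz": 0, "tx": 0, "ty": 0, "tz": 0, "hand": 0.3}
    - {"wx": 0, "wy": 0, "wz": 0, "tx": 0, "ty": 0, "tz": 0, "hand": 0.3}
    - {"wx": 0, "wy": 0, "wz": 0, "tx": 0, "ty": 0, "tz": -0.5, "hand": 0.3}
    - {"wx": 0, "wy": 0, "wz": 0, "tx": 0, "ty": 0, "tz": -1, "hand": 0.3}
    - {"wx": 0, "wy": 0, "wz": 0, "tx": 0, "ty": 0, "tz": -1.5, "hand": 0.3}
    - {"wx": 0, "wy": 0, "wz": 0, "tx": 0, "ty": 0, "tz": -2, "hand": 0.3}
    - {"wx": 0, "wy": 0, "wz": 0, "tx": 0, "ty": 0, "tz": -2, "hand": 0.3}
    - {"wx": 0, "wy": 0, "wz": 0, "tx": 0, "ty": 0, "tz": -2, "hand": 0.3}
  force: 25

```text
clock: 6.82
position: [0.4705, -0.3396, 0.1171]
ee_rot: [-3.14, -0.104, 0.001]
force: [0.2, 0.3, -4.0]
width: 0.541
```

```bash
python3 -c "
from h import *
to(.5362,-.0209,.15)
im,d=arm.get_image('side');cv2.imwrite('pics/s2.png',cv2.resize(im[150:300,270:470,::-1],None,fx=4,fy=4,interpolation=cv2.INTER_CUBIC))"
```

```text
clk 6.82 pos [ 0.4705 -0.3396  0.1171] yawY -86.21 tilt 0.03 w 0.541 F [ 0.2  0.3 -4. ]
q [ 0.1   0.57  0.63  1.87 -0.44  0.85 -0.55] d tool cm [  8.66 -31.37  -3.28] ee [-3.14e+00 -1.04e-01  1.00e-03]
```

View pics/s2.png

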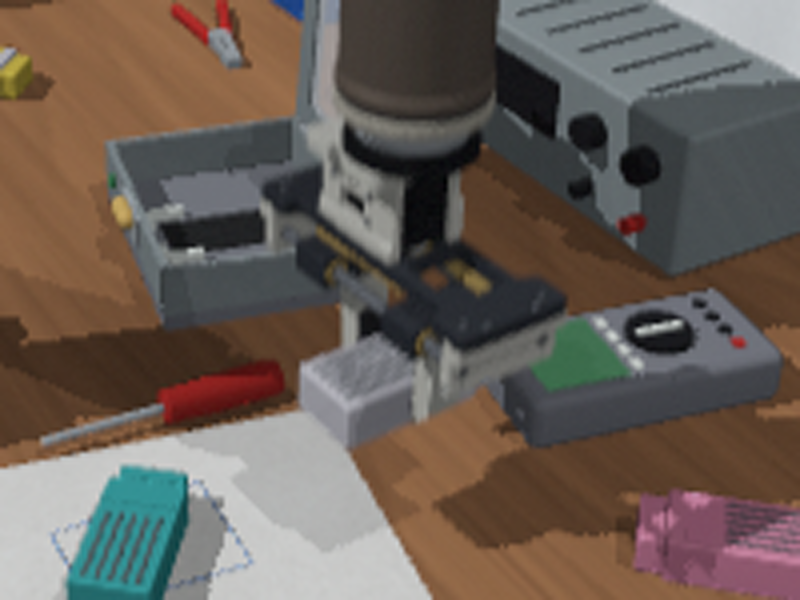

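Emit:
step_arm:
  plan:
    - {"wx": 0, "wy": 0, "wz": 0.5, "tx": 0, "ty": 0, "tz": -1.5, "hand": 0.3}
    - {"wx": 0, "wy": 0, "wz": 0.8, "tx": 0, "ty": 0, "tz": -1.5, "hand": 0.3}
    - {"wx": 0, "wy": 0, "wz": 0.8, "tx": 0, "ty": 0, "tz": 0, "hand": 0.3}
    - {"wx": 0, "wy": 0, "wz": 0.72, "tx": 0, "ty": 0, "tz": 0, "hand": 0.3}
    - {"wx": 0, "wy": 0, "wz": 0, "tx": -0.1, "ty": -1.5, "tz": 0, "hand": 0.3}
    - {"wx": 0, "wy": 0, "wz": 0, "tx": -0.1, "ty": -3, "tz": 0, "hand": 0.3}
    - {"wx": 0, "wy": 0, "wz": 0, "tx": -0.1, "ty": -3, "tz": 0, "hand": 0.3}
    - {"wx": 0, "wy": 0, "wz": 0, "tx": -0.1, "ty": -3, "tz": 0, "hand": 0.3}
    - {"wx": 0, "wy": 0, "wz": 0, "tx": -0.1, "ty": -3, "tz": 0, "hand": 0.3}
    - {"wx": 0, "wy": 0, "wz": 0, "tx": -0.1, "ty": -3, "tz": 0, "hand": 0.3}

```text
clock: 7.7
position: [0.5024, -0.1762, 0.1459]
ee_rot: [-3.121, 0.359, 0.0]
force: [0.9, 0.3, -2.3]
width: 0.542
```

```bash
python3 -c "
from h import *
to(.5362,-.0209,.145)"
```

```text
clk 7.7 pos [ 0.5024 -0.1762  0.1459] yawY -103.12 tilt 0.02 w 0.542 F [ 0.9  0.3 -2.3]
q [-0.32  0.48  0.77  1.97 -0.44  0.87 -1.11] d tool cm [ -0.23 -15.89   0.1 ] ee [-3.121  0.359  0.   ]
```

Emit:
step_arm:
  plan:
    - {"wx": 0, "wy": 0, "wz": 0, "tx": -0.1, "ty": -3, "tz": 0, "hand": 0.3}
    - {"wx": 0, "wy": 0, "wz": 0, "tx": -0.1, "ty": -3, "tz": 0, "hand": 0.3}
    - {"wx": 0, "wy": 0, "wz": 0, "tx": 0, "ty": -3, "tz": 0, "hand": 0.3}
    - {"wx": 0, "wy": 0, "wz": 0, "tx": 0, "ty": -2.5, "tz": 0, "hand": 0.3}
    - {"wx": 0, "wy": 0, "wz": 0, "tx": 0, "ty": -2, "tz": 0, "hand": 0.3}
    - {"wx": 0, "wy": 0, "wz": 0, "tx": 0, "ty": -1.2, "tz": 0, "hand": 0.3}
    - {"wx": 0, "wy": 0, "wz": 0, "tx": 0, "ty": -0.7, "tz": 0, "hand": 0.3}
    - {"wx": 0, "wy": 0, "wz": 0, "tx": 0, "ty": -0.3, "tz": 0, "hand": 0.3}
    - {"wx": 0, "wy": 0, "wz": 0, "tx": 0, "ty": 0, "tz": 0, "hand": 0.3}
    - {"wx": 0, "wy": 0, "wz": 0, "tx": 0, "ty": 0, "tz": 0, "hand": 0.3}

```text
clock: 8.53
position: [0.5359, -0.0257, 0.1459]
ee_rot: [3.12, -0.361, 0.0]
force: [-0.3, -0.5, -2.8]
width: 0.548
```

```bash
python3 -c "
from h import *
to(.5362,-.0209,.039)
for n in('side','top'):
    im,d=arm.get_image(n);np.savez(n+'3.npz',im=im,d=d)
    c=im[100:250,260:460] if n=='side' else im[120:270,240:440]
    cv2.imwrite(f'pics/{n}3.png',cv2.resize(c[:,:,::-1],None,fx=4,fy=4,interpolation=cv2.INTER_CUBIC))"
```

```text
clk 8.53 pos [ 0.5359 -0.0257  0.1459] yawY -103.2 tilt 0.03 w 0.548 F [-0.3 -0.5 -2.8]
q [-0.61  0.49  0.78  1.96 -0.45  0.87 -1.39] d tool cm [-0.09 -0.48 10.69] ee [ 3.12  -0.361  0.   ]
```

View pics/side3.png

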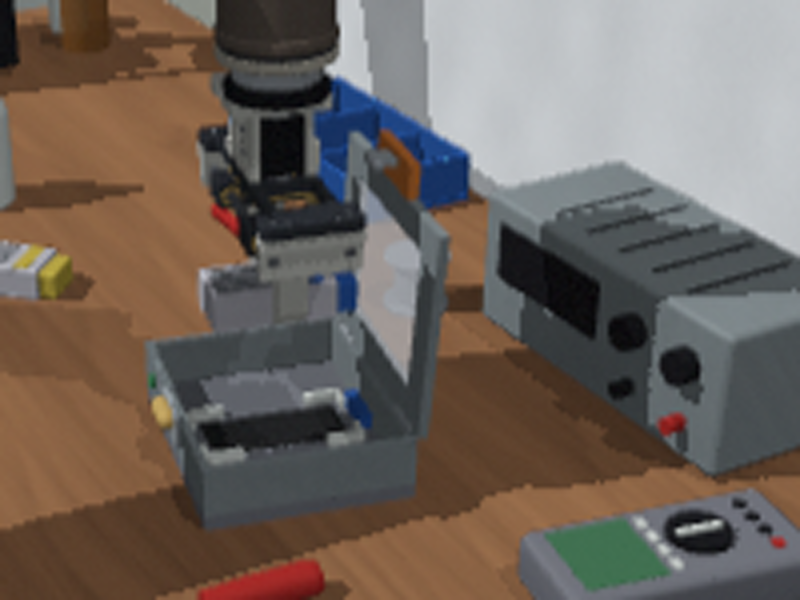

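View pics/top3.png

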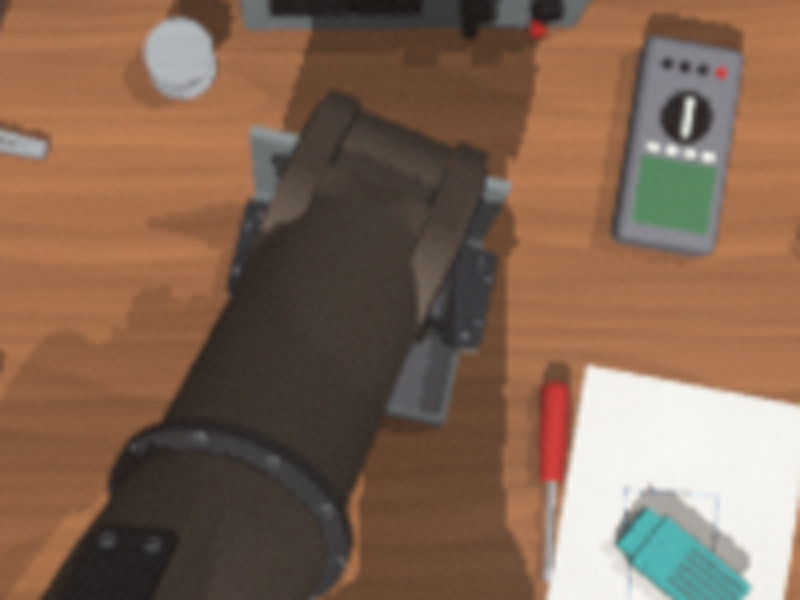

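```bash
python3 -c "
from h import *
im=np.load('side3.npz')['im'];cv2.imwrite('pics/s3b.png',cv2.resize(im[0:250,200:450,::-1],None,fx=2.4,fy=2.4))
for n in('side','top'):
    f=np.load(n+'3.npz');z=f['d'];c=arm.calibration(n);M=c['mtx'];v,u=np.mgrid[0:400,0:640]
    X=np.stack([(u-M[0,2])/M[0,0]*z,(v-M[1,2])/M[1,1]*z,z],-1);X=(X-c['t'])@c['R']
    a=-.229;ex=np.array([np.cos(a),np.sin(a)]);ey=np.array([-ex[1],ex[0]])
    L=(X[...,:2]-[.5362,-.0209]);lx,ly=L@ex,L@ey;Z=X[...,2]
    for lo in np.arange(.1,.6,.03):
        q=(z>0)&(Z>lo)&(Z<lo+.03)&(abs(ly)<.13)&(abs(lx)<.25)
        if q.any():print(n,round(lo,2),q.sum(),'lx max',lx[q].max().round(3),'min',lx[q].min().round(3))
"
```

```text
side 0.1 429 lx max 0.25 min -0.054
side 0.13 589 lx max 0.093 min -0.055
side 0.16 262 lx max 0.096 min -0.028
side 0.19 662 lx max 0.097 min -0.037
side 0.22 687 lx max 0.099 min -0.037
side 0.25 196 lx max 0.027 min -0.023
side 0.28 264 lx max 0.036 min -0.037
side 0.31 278 lx max 0.042 min -0.042
side 0.34 334 lx max 0.039 min -0.041
side 0.37 344 lx max 0.039 min -0.041
side 0.4 374 lx max 0.038 min -0.041
side 0.43 351 lx max 0.042 min -0.044
side 0.46 459 lx max 0.041 min -0.069
side 0.49 685 lx max 0.041 min -0.096
side 0.52 840 lx max 0.046 min -0.133
side 0.55 855 lx max 0.013 min -0.168
side 0.58 786 lx max -0.03 min -0.199
top 0.1 170 lx max 0.25 min 0.082
top 0.13 40 lx max 0.243 min 0.084
top 0.16 41 lx max 0.09 min 0.086
top 0.19 105 lx max 0.097 min -0.035
top 0.22 367 lx max 0.039 min -0.035
top 0.43 2 lx max 0.025 min 0.018
top 0.49 62 lx max 0.054 min -0.048
top 0.52 681 lx max 0.051 min -0.038
top 0.55 896 lx max 0.017 min -0.095
top 0.58 726 lx max -0.025 min -0.134
```

View pics/s3b.png

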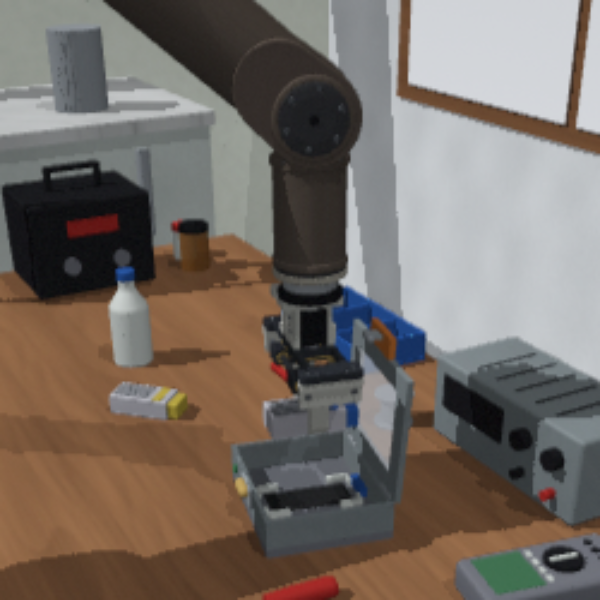

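```bash
python3 -c "
from h import *
n='side'
f=np.load(n+'3.npz');z=f['d'];im=f['im'];c=arm.calibration(n);M=c['mtx'];v,u=np.mgrid[0:400,0:640]
X=np.stack([(u-M[0,2])/M[0,0]*z,(v-M[1,2])/M[1,1]*z,z],-1);X=(X-c['t'])@c['R']
p=np.array([.5359,-.0257]);a=-.229;ex=np.array([np.cos(a),np.sin(a)]);ey=np.array([-ex[1],ex[0]])
L=X[...,:2]-p;lx,ly=L@ex,L@ey;Z=X[...,2]
q=(z>0)&(Z>.12)&(Z<.145)&(lx>-.05)&(lx<-.015)&(ly<0)
print('right face ly rel TCP',q.sum(),np.median(ly[q]),np.polyfit(lx[q],ly[q],1))
q=(z>0)&(Z>.12)&(Z<.145)&(lx>-.07)&(lx<-.04)&(abs(ly)<.02);print('front face lx',q.sum(),np.median(lx[q]))
q=(z>0)&(abs(lx)<.05)&(abs(ly)<.03)&(Z>.1)&(Z<.15);print('bottom',np.percentile(Z[q],[1,5]))
q=(z>0)&(abs(lx)<.07)&(abs(ly)<.03)&(Z>.1)&(Z<.15);h=cv2.cvtColor(im,cv2.COLOR_RGB2HSV);b=q&(h[...,0]>105)&(h[...,0]<125)&(h[...,1]>130);print('blue lx',np.percentile(lx[b],[2,50,98]))
"
```

```text
right face ly rel TCP 83 -0.02520867012240495 [ 0.01616192 -0.0246431 ]
front face lx 17 -0.05468174204388355
bottom [0.12289559 0.12395182]
blue lx [0.04259264 0.04880185 0.05280341]
```

The module is centred in the fingers to within 1 mm. I'll lower it to a few mm above the nest floor and then creep.

Emit:
step_arm:
  plan:
    - {"wx": 0, "wy": 0, "wz": 0, "tx": -0.05, "ty": -0.25, "tz": 0.6, "hand": 0.3}
    - {"wx": 0, "wy": 0, "wz": 0, "tx": -0.04, "ty": -0.23, "tz": 1.2, "hand": 0.3}
    - {"wx": 0, "wy": 0, "wz": 0, "tx": 0, "ty": 0, "tz": 1.6, "hand": 0.3}
    - {"wx": 0, "wy": 0, "wz": 0, "tx": 0, "ty": 0, "tz": 1.6, "hand": 0.3}
    - {"wx": 0, "wy": 0, "wz": 0, "tx": 0, "ty": 0, "tz": 1.5, "hand": 0.3}
    - {"wx": 0, "wy": 0, "wz": 0, "tx": 0, "ty": 0, "tz": 1, "hand": 0.3}
    - {"wx": 0, "wy": 0, "wz": 0, "tx": 0, "ty": 0, "tz": 0.6, "hand": 0.3}
    - {"wx": 0, "wy": 0, "wz": 0, "tx": 0, "ty": 0, "tz": 0.4, "hand": 0.3}
    - {"wx": 0, "wy": 0, "wz": 0, "tx": 0, "ty": 0, "tz": 0, "hand": 0.3}
    - {"wx": 0, "wy": 0, "wz": 0, "tx": 0, "ty": 0, "tz": 0, "hand": 0.3}

```text
clock: 9.47
position: [0.5366, -0.0196, 0.0609]
ee_rot: [3.121, -0.359, 0.001]
force: [0.2, -0.3, -3.2]
width: 0.544
```

```bash
python3 -c "
from h import *
to(.5362,-.0209,.0387)
im,d=arm.get_image('side');cv2.imwrite('pics/s4.png',cv2.resize(im[120:240,290:410,::-1],None,fx=5,fy=5,interpolation=cv2.INTER_CUBIC))"
```

```text
clk 9.47 pos [ 0.5366 -0.0196  0.0609] yawY -103.12 tilt 0.02 w 0.544 F [ 0.2 -0.3 -3.2]
q [-0.53  0.61  0.66  2.02 -0.58  0.7  -1.3 ] d tool cm [-0.01  0.14  2.22] ee [ 3.121e+00 -3.590e-01  1.000e-03]
```

View pics/s4.png

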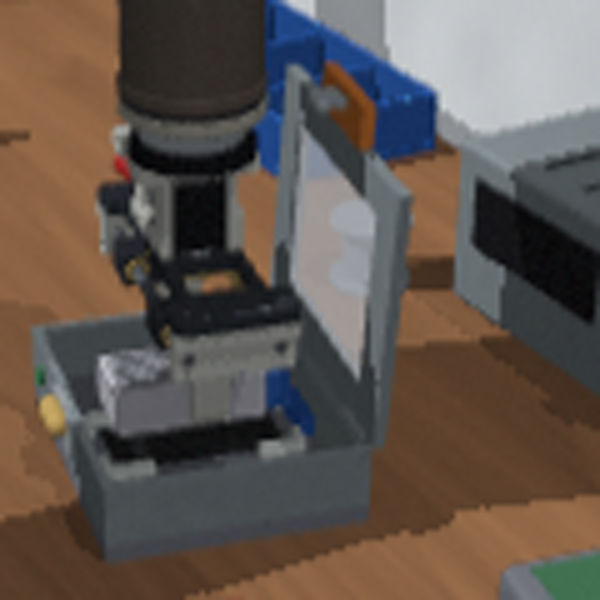

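Emit:
step_arm:
  plan:
    - {"wx": 0, "wy": 0, "wz": 0, "tx": 0, "ty": 0.12, "tz": 0.2, "hand": 0.3}
    - {"wx": 0, "wy": 0, "wz": 0, "tx": 0, "ty": 0, "tz": 0.3, "hand": 0.3}
    - {"wx": 0, "wy": 0, "wz": 0, "tx": 0, "ty": 0, "tz": 0.3, "hand": 0.3}
    - {"wx": 0, "wy": 0, "wz": 0, "tx": 0, "ty": 0, "tz": 0.3, "hand": 0.3}
    - {"wx": 0, "wy": 0, "wz": 0, "tx": 0, "ty": 0, "tz": 0.3, "hand": 0.3}
    - {"wx": 0, "wy": 0, "wz": 0, "tx": 0, "ty": 0, "tz": 0.2, "hand": 0.3}
    - {"wx": 0, "wy": 0, "wz": 0, "tx": 0, "ty": 0, "tz": 0.2, "hand": 0.3}
    - {"wx": 0, "wy": 0, "wz": 0, "tx": 0, "ty": 0, "tz": 0.1, "hand": 0.3}
    - {"wx": 0, "wy": 0, "wz": 0, "tx": 0, "ty": 0, "tz": 0.1, "hand": 0.3}
    - {"wx": 0, "wy": 0, "wz": 0, "tx": 0, "ty": 0, "tz": 0, "hand": 0.3}

```text
clock: 10.35
position: [0.5361, -0.0206, 0.0406]
ee_rot: [3.121, -0.358, -0.0]
force: [0.3, 0.6, -3.3]
width: 0.547
```

```bash
python3 -c "
from h import *
to(.5362,-.0209,.0387)"
```

```text
clk 10.35 pos [ 0.5361 -0.0206  0.0406] yawY -103.1 tilt 0.01 w 0.547 F [ 0.3  0.6 -3.3]
q [-0.5   0.64  0.63  2.03 -0.61  0.66 -1.27] d tool cm [0.02 0.03 0.19] ee [ 3.121 -0.358 -0.   ]
```

Emit:
step_arm:
  plan:
    - {"wx": 0, "wy": 0, "wz": 0, "tx": 0, "ty": 0, "tz": 0.05, "hand": 0.3}
    - {"wx": 0, "wy": 0, "wz": 0, "tx": 0, "ty": 0, "tz": 0.05, "hand": 0.3}
    - {"wx": 0, "wy": 0, "wz": 0, "tx": 0, "ty": 0, "tz": 0.04, "hand": 0.3}
    - {"wx": 0, "wy": 0, "wz": 0, "tx": 0, "ty": 0, "tz": 0.03, "hand": 0.3}
    - {"wx": 0, "wy": 0, "wz": 0, "tx": 0, "ty": 0, "tz": 0, "hand": 0.3}
    - {"wx": 0, "wy": 0, "wz": 0, "tx": 0, "ty": 0, "tz": 0, "hand": 0.3}
    - {"wx": 0, "wy": 0, "wz": 0, "tx": 0, "ty": 0, "tz": 0, "hand": 0.3}
    - {"wx": 0, "wy": 0, "wz": 0, "tx": 0, "ty": 0, "tz": 0, "hand": 0.3}
    - {"wx": 0, "wy": 0, "wz": 0, "tx": 0, "ty": 0, "tz": 0, "hand": 0.3}
    - {"wx": 0, "wy": 0, "wz": 0, "tx": 0, "ty": 0, "tz": 0, "hand": 0.3}

```text
clock: 11.18
position: [0.5361, -0.0206, 0.0391]
ee_rot: [-3.121, 0.359, -0.0]
force: [0.3, -0.9, -3.1]
width: 0.54
```

```bash
python3 -c "
from h import *
to(.5362,-.0209,.0387)
im,d=arm.get_image('side');cv2.imwrite('pics/s5.png',cv2.resize(im[120:240,290:410,::-1],None,fx=5,fy=5,interpolation=cv2.INTER_CUBIC))"
```

```text
clk 11.18 pos [ 0.5361 -0.0206  0.0391] yawY -103.11 tilt 0.01 w 0.54 F [ 0.3 -0.9 -3.1]
q [-0.5   0.64  0.63  2.03 -0.61  0.66 -1.27] d tool cm [0.01 0.03 0.04] ee [-3.121  0.359 -0.   ]
```

View pics/s5.png

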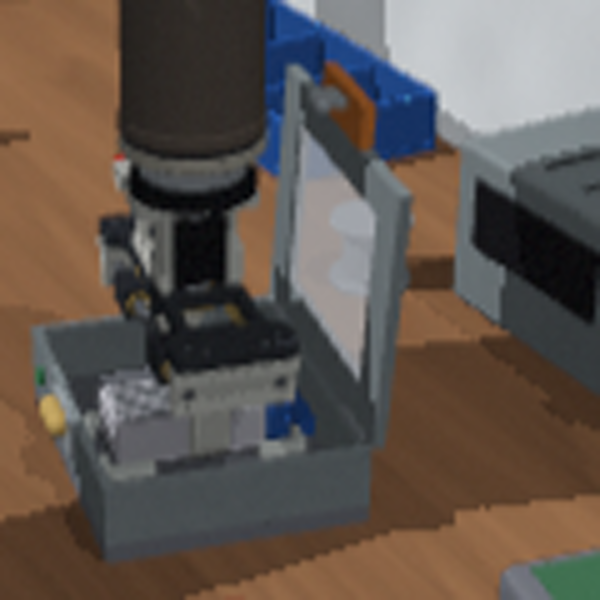

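Not on the floor yet: the weight is still on the wrist, and there is no sideways contact. I'll creep further.

Emit:
step_arm:
  plan:
    - {"wx": 0, "wy": 0, "wz": 0, "tx": 0, "ty": 0, "tz": 0.03, "hand": 0.3}
    - {"wx": 0, "wy": 0, "wz": 0, "tx": 0, "ty": 0, "tz": 0.03, "hand": 0.3}
    - {"wx": 0, "wy": 0, "wz": 0, "tx": 0, "ty": 0, "tz": 0.02, "hand": 0.3}
    - {"wx": 0, "wy": 0, "wz": 0, "tx": 0, "ty": 0, "tz": 0, "hand": 0.3}
    - {"wx": 0, "wy": 0, "wz": 0, "tx": 0, "ty": 0, "tz": 0, "hand": 0.3}
    - {"wx": 0, "wy": 0, "wz": 0, "tx": 0, "ty": 0, "tz": 0, "hand": 0.3}
    - {"wx": 0, "wy": 0, "wz": 0, "tx": 0, "ty": 0, "tz": 0, "hand": 0.3}
    - {"wx": 0, "wy": 0, "wz": 0, "tx": 0, "ty": 0, "tz": 0, "hand": 0.3}
    - {"wx": 0, "wy": 0, "wz": 0, "tx": 0, "ty": 0, "tz": 0, "hand": 0.3}
    - {"wx": 0, "wy": 0, "wz": 0, "tx": 0, "ty": 0, "tz": 0, "hand": 0.3}

```text
clock: 12.07
position: [0.5361, -0.0206, 0.0382]
ee_rot: [-3.121, 0.358, -0.0]
force: [-0.3, 0.3, -2.1]
width: 0.543
```

Emit:
step_arm:
  plan:
    - {"wx": 0, "wy": 0, "wz": 0, "tx": 0, "ty": 0, "tz": 0.03, "hand": 0.3}
    - {"wx": 0, "wy": 0, "wz": 0, "tx": 0, "ty": 0, "tz": 0.03, "hand": 0.3}
    - {"wx": 0, "wy": 0, "wz": 0, "tx": 0, "ty": 0, "tz": 0.0, "hand": 0.3}
    - {"wx": 0, "wy": 0, "wz": 0, "tx": 0, "ty": 0, "tz": 0, "hand": 0.3}
    - {"wx": 0, "wy": 0, "wz": 0, "tx": 0, "ty": 0, "tz": 0, "hand": 0.3}
    - {"wx": 0, "wy": 0, "wz": 0, "tx": 0, "ty": 0, "tz": 0, "hand": 0.3}
    - {"wx": 0, "wy": 0, "wz": 0, "tx": 0, "ty": 0, "tz": 0, "hand": 0.3}
    - {"wx": 0, "wy": 0, "wz": 0, "tx": 0, "ty": 0, "tz": 0, "hand": 0.3}
    - {"wx": 0, "wy": 0, "wz": 0, "tx": 0, "ty": 0, "tz": 0, "hand": 0.3}
    - {"wx": 0, "wy": 0, "wz": 0, "tx": 0, "ty": 0, "tz": 0, "hand": 0.3}

```text
clock: 12.9
position: [0.5362, -0.0206, 0.0378]
ee_rot: [-3.121, 0.358, -0.0]
force: [-2.1, 1.1, 5.6]
width: 0.54
```

Contact (+5.6 N): the module is on the floor. Opening gradually.

Emit:
step_arm:
  plan:
    - {"wx": 0, "wy": 0, "wz": 0, "tx": 0, "ty": 0, "tz": 0, "hand": 0.58}
    - {"wx": 0, "wy": 0, "wz": 0, "tx": 0, "ty": 0, "tz": 0, "hand": 0.62}
    - {"wx": 0, "wy": 0, "wz": 0, "tx": 0, "ty": 0, "tz": 0, "hand": 0.7}
    - {"wx": 0, "wy": 0, "wz": 0, "tx": 0, "ty": 0, "tz": 0, "hand": 0.8}
    - {"wx": 0, "wy": 0, "wz": 0, "tx": 0, "ty": 0, "tz": 0, "hand": 0.85}
    - {"wx": 0, "wy": 0, "wz": 0, "tx": 0, "ty": 0, "tz": 0, "hand": 0.85}
    - {"wx": 0, "wy": 0, "wz": 0, "tx": 0, "ty": 0, "tz": 0, "hand": 0.85}
    - {"wx": 0, "wy": 0, "wz": 0, "tx": 0, "ty": 0, "tz": -1, "hand": 0.85}
    - {"wx": 0, "wy": 0, "wz": 0, "tx": 0, "ty": 0, "tz": -2, "hand": 0.85}
    - {"wx": 0, "wy": 0, "wz": 0, "tx": 0, "ty": 0, "tz": -2.5, "hand": 0.85}

```text
clock: 13.73
position: [0.5351, -0.0207, 0.0928]
ee_rot: [3.12, -0.359, -0.004]
force: [0.6, 0.8, 1.0]
width: 0.848
```

```bash
python3 -c "
from h import *
to(.5362,-.0209,.0387)
im,d=arm.get_image('side');np.savez('side6.npz',im=im,d=d);cv2.imwrite('pics/s6.png',cv2.resize(im[120:240,290:410,::-1],None,fx=5,fy=5,interpolation=cv2.INTER_CUBIC))"
```

```text
clk 13.73 pos [ 0.5351 -0.0207  0.0928] yawY -103.13 tilt 0.15 w 0.848 F [0.6 0.8 1. ]
q [-0.56  0.56  0.71  2.   -0.53  0.77 -1.34] d tool cm [ 0.13 -0.01  5.41] ee [ 3.12  -0.359 -0.004]
```

View pics/s6.png

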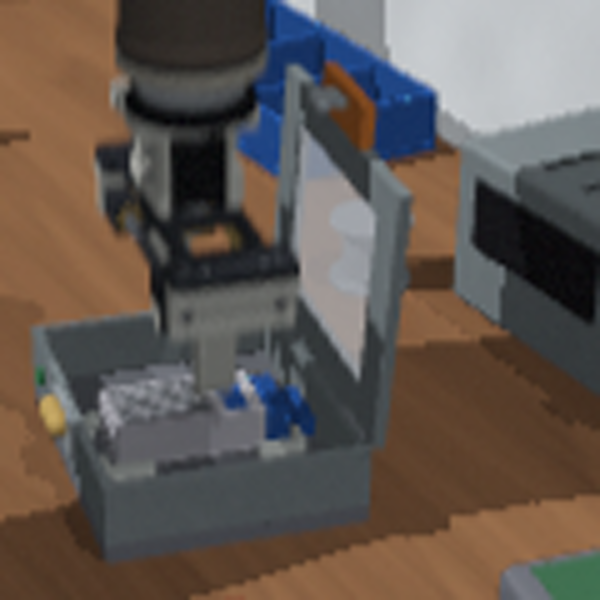

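The module sits flat in the nest, plug beside the blue contact block, fingers clear. Next I'll check it numerically, and check the space behind the lid.

```bash
python3 -c "
from h import *
def cloud(n,i):
    f=np.load(n+i+'.npz');z=f['d'];im=f['im'];c=arm.calibration(n);M=c['mtx'];v,u=np.mgrid[0:400,0:640]
    X=np.stack([(u-M[0,2])/M[0,0]*z,(v-M[1,2])/M[1,1]*z,z],-1);X=(X-c['t'])@c['R']
    p=np.array([.5362,-.0209]);a=-.229;ex=np.array([np.cos(a),np.sin(a)]);ey=np.array([-ex[1],ex[0]])
    L=X[...,:2]-p;return z>0,L@ex,L@ey,X[...,2],cv2.cvtColor(im,cv2.COLOR_RGB2HSV)
k,lx,ly,Z,h=cloud('side','6')
q=k&(Z>.03)&(Z<.05)&(abs(lx)<.06)&(abs(ly)<.03); 
r=k&(Z>.037)&(Z<.048)&(lx>-.06)&(lx<-.02)&(abs(ly)<.027); print('mod top z',np.median(Z[r]),np.percentile(lx[r],1), np.polyfit(lx[r],Z[r],1),np.polyfit(ly[r],Z[r],1))
k,lx,ly,Z,h=cloud('top','0')
for lo in (.05,.08,.11,.14,.17,.2):
    q=k&(Z>lo)&(Z<lo+.03)&(lx>.11)&(lx<.4)&(abs(ly)<.2)
    if q.any():print(lo,q.sum(),'lx min',lx[q].min(),ly[q].min(),ly[q].max())
"
```

```text
mod top z 0.04397351690579752 -0.05494585181476977 [0.02767576 0.04453207] [0.03720081 0.043632  ]
0.05 298 lx min 0.1557904463736074 -0.14403307380314137 0.19997095544944002
0.08 352 lx min 0.2287565399114651 -0.14363444448703747 0.14513533651835775
0.11 3569 lx min 0.22863319282068656 -0.14430606273873814 0.17261300735727172
```

Emit:
step_arm:
  plan:
    - {"wx": 0, "wy": 0, "wz": 0, "tx": 0, "ty": 0, "tz": -3, "hand": 0.85}
    - {"wx": 0, "wy": 0, "wz": 0, "tx": -0.1, "ty": 0, "tz": -3, "hand": 0.5}
    - {"wx": 0, "wy": 0, "wz": 0, "tx": 0, "ty": 0, "tz": -3, "hand": 0.3}
    - {"wx": 0, "wy": 0, "wz": 0, "tx": 0, "ty": 0, "tz": -3, "hand": 0}
    - {"wx": 0, "wy": 0, "wz": 0, "tx": 0, "ty": 0, "tz": -3, "hand": 0}
    - {"wx": 0, "wy": 0, "wz": 0, "tx": 0, "ty": 0, "tz": -3, "hand": 0}
    - {"wx": 0, "wy": 0, "wz": 0, "tx": 0, "ty": 0, "tz": -2, "hand": 0}
    - {"wx": 0, "wy": 0, "wz": 0, "tx": 0, "ty": 0, "tz": -1, "hand": 0}
    - {"wx": 0, "wy": 0, "wz": 0, "tx": 0, "ty": 0, "tz": 0, "hand": 0}
    - {"wx": 0, "wy": 0, "wz": 0, "tx": 0, "ty": 0, "tz": 0, "hand": 0}

```text
clock: 14.62
position: [0.5349, -0.0202, 0.3022]
ee_rot: [-3.121, 0.358, 0.0]
force: [0.3, 0.6, -0.4]
width: 0.246
```

```bash
python3 -c "
from h import *
a=-.229
to(.5362+.145*np.cos(a),-.0209+.145*np.sin(a),.30)
im,d=arm.get_image('side');np.savez('side7.npz',im=im,d=d);cv2.imwrite('pics/s7.png',cv2.resize(im[120:240,290:410,::-1],None,fx=5,fy=5,interpolation=cv2.INTER_CUBIC))"
```

```text
clk 14.62 pos [ 0.5349 -0.0202  0.3022] yawY -103.09 tilt 0.03 w 0.246 F [ 0.3  0.6 -0.4]
q [-0.75  0.31  0.91  1.76 -0.26  1.2  -1.56] d tool cm [14.64  0.05  0.22] ee [-3.121  0.358  0.   ]
```

View pics/s7.png

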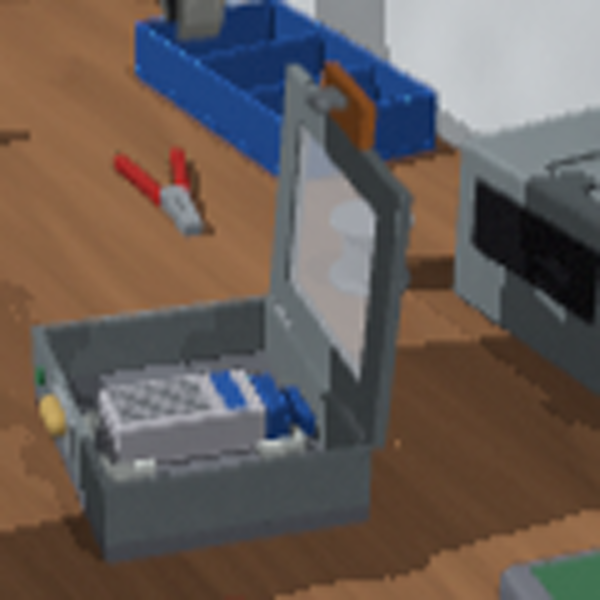

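The module is home: top at z ≈ 0.044, lying between the guides. I'll go over and behind the lid (the instrument behind starts at local x = 0.229).

Emit:
step_arm:
  plan:
    - {"wx": 0, "wy": 0, "wz": 0, "tx": 1.5, "ty": 0, "tz": 0, "hand": 0}
    - {"wx": 0, "wy": 0, "wz": 0, "tx": 3, "ty": 0, "tz": 0, "hand": 0}
    - {"wx": 0, "wy": 0, "wz": 0, "tx": 3, "ty": 0, "tz": 0, "hand": 0}
    - {"wx": 0, "wy": 0, "wz": 0, "tx": 3, "ty": 0, "tz": 0, "hand": 0}
    - {"wx": 0, "wy": 0, "wz": 0, "tx": 2.5, "ty": 0, "tz": 0, "hand": 0}
    - {"wx": 0, "wy": 0, "wz": 0, "tx": 1.6, "ty": 0, "tz": 0, "hand": 0}
    - {"wx": 0, "wy": 0, "wz": 0, "tx": 0, "ty": 0, "tz": 0, "hand": 0}
    - {"wx": 0, "wy": 0, "wz": 0, "tx": 0, "ty": 0, "tz": 1.5, "hand": 0}
    - {"wx": 0, "wy": 0, "wz": 0, "tx": 0, "ty": 0, "tz": 1.5, "hand": 0}
    - {"wx": 0, "wy": 0, "wz": 0, "tx": 0, "ty": 0, "tz": 0, "hand": 0}

```text
clock: 15.5
position: [0.6751, -0.0529, 0.2681]
ee_rot: [3.121, -0.36, -0.011]
force: [-0.4, -0.4, -1.0]
width: 0.007
```

```bash
python3 -c "
from h import *
a=-.229
to(.5362+.145*np.cos(a),-.0209+.145*np.sin(a),.207)
im,d=arm.get_image('side');np.savez('side8.npz',im=im,d=d);cv2.imwrite('pics/s8.png',cv2.resize(im[60:240,270:450,::-1],None,fx=3.3,fy=3.3,interpolation=cv2.INTER_CUBIC))"
```

```text
clk 15.5 pos [ 0.6751 -0.0529  0.2681] yawY -103.14 tilt 0.39 w 0.007 F [-0.4 -0.4 -1. ]
q [-0.48  0.61  0.82  1.44 -0.45  1.29 -1.42] d tool cm [0.29 0.03 6.1 ] ee [ 3.121 -0.36  -0.011]
```

View pics/s8.png

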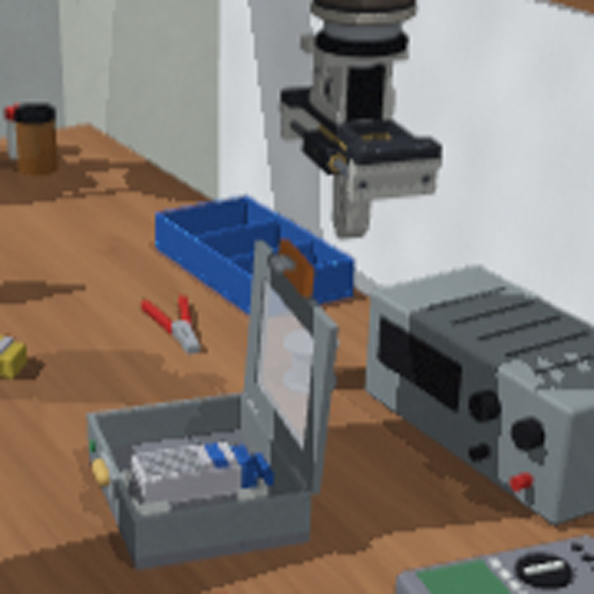

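Emit:
step_arm:
  plan:
    - {"wx": 0, "wy": 0, "wz": 0, "tx": 0, "ty": 0, "tz": 1.2, "hand": 0}
    - {"wx": 0, "wy": 0, "wz": 0, "tx": 0, "ty": 0, "tz": 1.5, "hand": 0}
    - {"wx": 0, "wy": 0, "wz": 0, "tx": 0, "ty": 0, "tz": 1.5, "hand": 0}
    - {"wx": 0, "wy": 0, "wz": 0, "tx": 0, "ty": 0, "tz": 1.1, "hand": 0}
    - {"wx": 0, "wy": 0, "wz": 0, "tx": 0, "ty": 0, "tz": 0.7, "hand": 0}
    - {"wx": 0, "wy": 0, "wz": 0, "tx": 0, "ty": 0, "tz": 0, "hand": 0}
    - {"wx": 0, "wy": 0, "wz": 0, "tx": -1, "ty": 0, "tz": 0, "hand": 0}
    - {"wx": 0, "wy": 0, "wz": 0, "tx": -1, "ty": 0, "tz": 0, "hand": 0}
    - {"wx": 0, "wy": 0, "wz": 0, "tx": 0, "ty": 0, "tz": 0, "hand": 0}
    - {"wx": 0, "wy": 0, "wz": 0, "tx": 0, "ty": 0, "tz": 0, "hand": 0}

```text
clock: 16.38
position: [0.6583, -0.0488, 0.2136]
ee_rot: [-3.121, 0.358, -0.002]
force: [-0.5, 0.1, 0.9]
width: 0.006
```

```bash
python3 -c "
from h import *
a=-.229
to(.5362+.1*np.cos(a),-.0209+.1*np.sin(a),.207)
im,d=arm.get_image('side');np.savez('side9.npz',im=im,d=d);cv2.imwrite('pics/s9.png',cv2.resize(im[60:240,270:450,::-1],None,fx=3.3,fy=3.3,interpolation=cv2.INTER_CUBIC))"
```

```text
clk 16.38 pos [ 0.6583 -0.0488  0.2136] yawY -103.09 tilt 0.08 w 0.006 F [-0.5  0.1  0.9]
q [-0.5   0.62  0.81  1.57 -0.47  1.16 -1.39] d tool cm [-2.52  0.05  0.65] ee [-3.121e+00  3.580e-01 -2.000e-03]
```

View pics/s9.png

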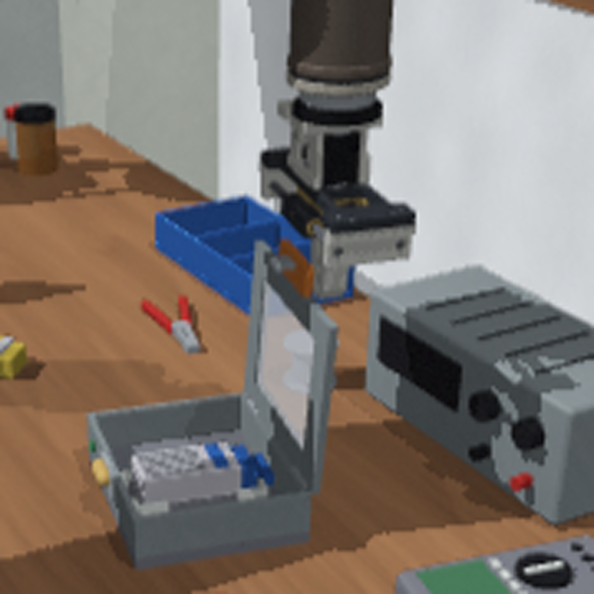

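```bash
python3 -c "
import numpy as np
p=np.array([.1252,.2136]);r=.14
for t in [1.55,1.5,1.4,1.3,1.2,1.1,1.0,.9,.8,.7,.6,.5,.4,.3,.2]:
    q=np.array([.08-r*np.cos(t)+.008*np.sin(t)+.0095,.0505+r*np.sin(t)+.008*np.cos(t)+.022])
    d=100*(q-p);print(t,q.round(4),'tx %.2f tz %.2f'%(d[0],-d[1]));p=q
"
```

```text
1.55 [0.0946 0.2126] tx -3.06 tz 0.10
1.5 [0.0876 0.2127] tx -0.70 tz -0.01
1.4 [0.0736 0.2118] tx -1.40 tz 0.09
1.3 [0.0598 0.2095] tx -1.38 tz 0.23
1.2 [0.0462 0.2059] tx -1.35 tz 0.37
1.1 [0.0331 0.2009] tx -1.31 tz 0.50
1.0 [0.0206 0.1946] tx -1.25 tz 0.63
0.9 [0.0087 0.1871] tx -1.18 tz 0.75
0.8 [-0.0023  0.1785] tx -1.10 tz 0.86
0.7 [-0.0124  0.1688] tx -1.01 tz 0.97
0.6 [-0.0215  0.1582] tx -0.91 tz 1.07
0.5 [-0.0295  0.1466] tx -0.80 tz 1.15
0.4 [-0.0363  0.1344] tx -0.68 tz 1.23
0.3 [-0.0419  0.1215] tx -0.55 tz 1.29
0.2 [-0.0461  0.1082] tx -0.42 tz 1.34
```

Emit:
step_arm:
  plan:
    - {"wx": 0, "wy": 0, "wz": 0, "tx": -0.8, "ty": 0, "tz": 0, "hand": 0}
    - {"wx": 0, "wy": 0, "wz": 0, "tx": -0.8, "ty": 0, "tz": 0, "hand": 0}
    - {"wx": 0, "wy": 0, "wz": 0, "tx": -0.8, "ty": 0, "tz": 0, "hand": 0}
    - {"wx": 0, "wy": 0, "wz": 0, "tx": -0.7, "ty": 0, "tz": 0.1, "hand": 0}
    - {"wx": 0, "wy": 0, "wz": 0, "tx": -0.7, "ty": 0, "tz": 0, "hand": 0}
    - {"wx": 0, "wy": 0, "wz": 0, "tx": -1.4, "ty": 0, "tz": 0.1, "hand": 0}
    - {"wx": 0, "wy": 0, "wz": 0, "tx": -1.4, "ty": 0, "tz": 0.2, "hand": 0}
    - {"wx": 0, "wy": 0, "wz": 0, "tx": -1.3, "ty": 0, "tz": 0.4, "hand": 0}
    - {"wx": 0, "wy": 0, "wz": 0, "tx": 0, "ty": 0, "tz": 0, "hand": 0}
    - {"wx": 0, "wy": 0, "wz": 0, "tx": 0, "ty": 0, "tz": 0, "hand": 0}

```text
clock: 17.27
position: [0.5802, -0.0304, 0.2046]
ee_rot: [-3.12, 0.358, 0.001]
force: [0.6, -0.1, -0.2]
width: 0.002
```

```bash
python3 -c "
from h import *
a=-.229
to(.5362,-.0209,.207)
im,d=arm.get_image('side');np.savez('side10.npz',im=im,d=d);cv2.imwrite('pics/s10.png',cv2.resize(im[60:240,270:450,::-1],None,fx=3.3,fy=3.3,interpolation=cv2.INTER_CUBIC))"
```

```text
clk 17.27 pos [ 0.5802 -0.0304  0.2046] yawY -103.07 tilt 0.07 w 0.002 F [ 0.6 -0.1 -0.2]
q [-0.61  0.5   0.84  1.79 -0.43  1.05 -1.41] d tool cm [-4.5   0.07 -0.23] ee [-3.12e+00  3.58e-01  1.00e-03]
```

View pics/s10.png

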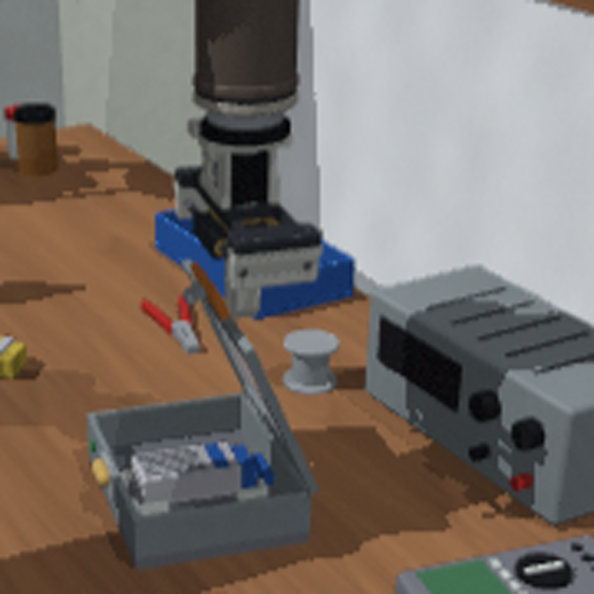

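The lid follows; it is at about 1.15 rad. Continuing the arc.

Emit:
step_arm:
  plan:
    - {"wx": 0, "wy": 0, "wz": 0, "tx": -1.2, "ty": 0, "tz": 0.4, "hand": 0}
    - {"wx": 0, "wy": 0, "wz": 0, "tx": -1.2, "ty": 0, "tz": 0.6, "hand": 0}
    - {"wx": 0, "wy": 0, "wz": 0, "tx": -1.2, "ty": 0, "tz": 0.8, "hand": 0}
    - {"wx": 0, "wy": 0, "wz": 0, "tx": -1.1, "ty": 0, "tz": 0.9, "hand": 0}
    - {"wx": 0, "wy": 0, "wz": 0, "tx": -1, "ty": 0, "tz": 1, "hand": 0}
    - {"wx": 0, "wy": 0, "wz": 0, "tx": -0.9, "ty": 0, "tz": 1.1, "hand": 0}
    - {"wx": 0, "wy": 0, "wz": 0, "tx": -0.8, "ty": 0, "tz": 1.1, "hand": 0}
    - {"wx": 0, "wy": 0, "wz": 0, "tx": -0.7, "ty": 0, "tz": 1.2, "hand": 0}
    - {"wx": 0, "wy": 0, "wz": 0, "tx": 0, "ty": 0, "tz": 0, "hand": 0}
    - {"wx": 0, "wy": 0, "wz": 0, "tx": 0, "ty": 0, "tz": 0, "hand": 0}

```text
clock: 18.15
position: [0.5023, -0.0128, 0.1336]
ee_rot: [3.121, -0.359, -0.001]
force: [1.1, -0.1, 0.3]
width: 0.003
```

```bash
python3 -c "
from h import *
a=-.229
to(.5362-.0461*np.cos(a),-.0209-.0461*np.sin(a),.1082)
im,d=arm.get_image('side');np.savez('side11.npz',im=im,d=d);cv2.imwrite('pics/s11.png',cv2.resize(im[60:240,270:450,::-1],None,fx=3.3,fy=3.3,interpolation=cv2.INTER_CUBIC))"
```

```text
clk 18.15 pos [ 0.5023 -0.0128  0.1336] yawY -103.11 tilt 0.04 w 0.003 F [ 1.1 -0.1  0.3]
q [-0.67  0.47  0.81  2.05 -0.46  0.81 -1.39] d tool cm [-1.12  0.02  2.54] ee [ 3.121e+00 -3.590e-01 -1.000e-03]
```

View pics/s11.png

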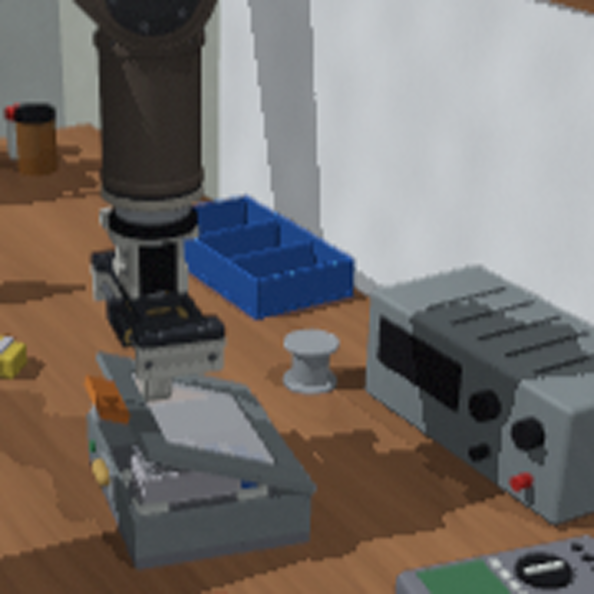

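Emit:
step_arm:
  plan:
    - {"wx": 0, "wy": 0, "wz": 0, "tx": -0.6, "ty": 0, "tz": 1.2, "hand": 0}
    - {"wx": 0, "wy": 0, "wz": 0, "tx": -0.5, "ty": 0, "tz": 1.3, "hand": 0}
    - {"wx": 0, "wy": 0, "wz": 0, "tx": 0, "ty": 0, "tz": 0, "hand": 0}
    - {"wx": 0, "wy": 0, "wz": 0, "tx": 0, "ty": 0, "tz": -1.5, "hand": 0}
    - {"wx": 0, "wy": 0, "wz": 0, "tx": -0.5, "ty": 0, "tz": -1.5, "hand": 0}
    - {"wx": 0, "wy": 0, "wz": 0, "tx": -1.4, "ty": 0, "tz": 0, "hand": 0}
    - {"wx": 0, "wy": 0, "wz": 0, "tx": -1.4, "ty": 0, "tz": 0, "hand": 0}
    - {"wx": 0, "wy": 0, "wz": 0, "tx": -1.1, "ty": 0, "tz": 0, "hand": 0}
    - {"wx": 0, "wy": 0, "wz": 0, "tx": 0, "ty": 0, "tz": 0, "hand": 0}
    - {"wx": 0, "wy": 0, "wz": 0, "tx": 0, "ty": 0, "tz": 0, "hand": 0}

```text
clock: 19.03
position: [0.449, 0.0, 0.1392]
ee_rot: [-3.12, 0.358, -0.001]
force: [0.6, -0.3, 1.0]
width: 0.005
```

```bash
python3 -c "
from h import *
a=-.229
to(.5362-.09*np.cos(a),-.0209-.09*np.sin(a),.1)
im,d=arm.get_image('side');np.savez('side12.npz',im=im,d=d);cv2.imwrite('pics/s12.png',cv2.resize(im[120:240,270:390,::-1],None,fx=5,fy=5,interpolation=cv2.INTER_CUBIC))"
```

```text
clk 19.03 pos [0.449  0.     0.1392] yawY -103.08 tilt 0.06 w 0.005 F [ 0.6 -0.3  1. ]
q [-0.78  0.37  0.86  2.17 -0.41  0.77 -1.45] d tool cm [-0.04  0.06  3.92] ee [-3.12e+00  3.58e-01 -1.00e-03]
```

View pics/s12.png

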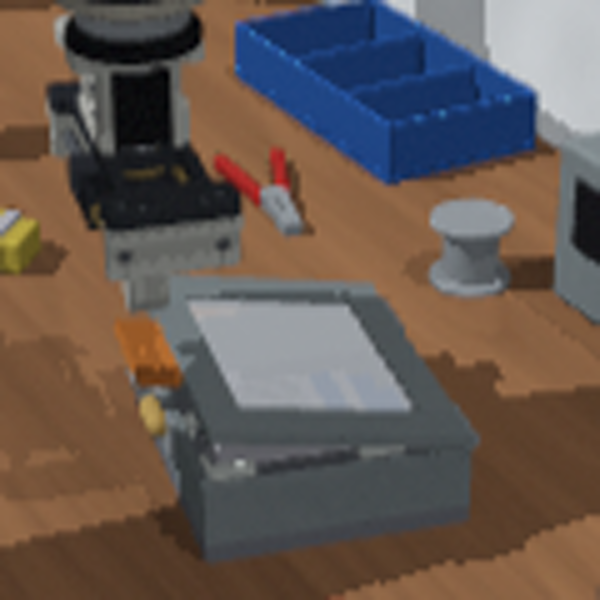

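The lid is nearly down, ajar at about 0.2 rad, and the fingertips (crop 150,295) are above the orange lip (150,350). I'll lower onto the lip.

Emit:
step_arm:
  plan:
    - {"wx": 0, "wy": 0, "wz": 0, "tx": 0, "ty": 0, "tz": 0.8, "hand": 0}
    - {"wx": 0, "wy": 0, "wz": 0, "tx": 0, "ty": 0, "tz": 0.8, "hand": 0}
    - {"wx": 0, "wy": 0, "wz": 0, "tx": 0, "ty": 0, "tz": 0.6, "hand": 0}
    - {"wx": 0, "wy": 0, "wz": 0, "tx": 0, "ty": 0, "tz": 0.6, "hand": 0}
    - {"wx": 0, "wy": 0, "wz": 0, "tx": 0, "ty": 0, "tz": 0.5, "hand": 0}
    - {"wx": 0, "wy": 0, "wz": 0, "tx": 0, "ty": 0, "tz": 0.5, "hand": 0}
    - {"wx": 0, "wy": 0, "wz": 0, "tx": 0, "ty": 0, "tz": 0.4, "hand": 0}
    - {"wx": 0, "wy": 0, "wz": 0, "tx": 0, "ty": 0, "tz": 0, "hand": 0}
    - {"wx": 0, "wy": 0, "wz": 0, "tx": 0, "ty": 0, "tz": 0, "hand": 0}
    - {"wx": 0, "wy": 0, "wz": 0, "tx": 0, "ty": 0, "tz": 0, "hand": 0}

```text
clock: 19.92
position: [0.4486, -0.0002, 0.0968]
ee_rot: [-3.121, 0.359, -0.001]
force: [-0.6, -0.9, -0.3]
width: 0.004
```

Emit:
step_arm:
  plan:
    - {"wx": 0, "wy": 0, "wz": 0, "tx": 0, "ty": 0, "tz": 0.15, "hand": 0}
    - {"wx": 0, "wy": 0, "wz": 0, "tx": 0, "ty": 0, "tz": 0.15, "hand": 0}
    - {"wx": 0, "wy": 0, "wz": 0, "tx": 0, "ty": 0, "tz": 0.1, "hand": 0}
    - {"wx": 0, "wy": 0, "wz": 0, "tx": 0, "ty": 0, "tz": 0.1, "hand": 0}
    - {"wx": 0, "wy": 0, "wz": 0, "tx": 0, "ty": 0, "tz": 0.1, "hand": 0}
    - {"wx": 0, "wy": 0, "wz": 0, "tx": 0, "ty": 0, "tz": 0.1, "hand": 0}
    - {"wx": 0, "wy": 0, "wz": 0, "tx": 0, "ty": 0, "tz": 0.1, "hand": 0}
    - {"wx": 0, "wy": 0, "wz": 0, "tx": 0, "ty": 0, "tz": 0.1, "hand": 0}
    - {"wx": 0, "wy": 0, "wz": 0, "tx": 0, "ty": 0, "tz": 0, "hand": 0}
    - {"wx": 0, "wy": 0, "wz": 0, "tx": 0, "ty": 0, "tz": 0, "hand": 0}

```text
clock: 20.75
position: [0.4482, 0.0, 0.0876]
ee_rot: [-3.121, 0.358, 0.001]
force: [-1.5, 1.2, 2.4]
width: 0.006
```

Emit:
step_arm:
  plan:
    - {"wx": 0, "wy": 0, "wz": 0, "tx": 0, "ty": 0, "tz": 0.08, "hand": 0}
    - {"wx": 0, "wy": 0, "wz": 0, "tx": 0, "ty": 0, "tz": 0.08, "hand": 0}
    - {"wx": 0, "wy": 0, "wz": 0, "tx": 0, "ty": 0, "tz": 0.08, "hand": 0}
    - {"wx": 0, "wy": 0, "wz": 0, "tx": 0, "ty": 0, "tz": 0.08, "hand": 0}
    - {"wx": 0, "wy": 0, "wz": 0, "tx": 0, "ty": 0, "tz": 0.05, "hand": 0}
    - {"wx": 0, "wy": 0, "wz": 0, "tx": 0, "ty": 0, "tz": 0, "hand": 0}
    - {"wx": 0, "wy": 0, "wz": 0, "tx": 0, "ty": 0, "tz": 0, "hand": 0}
    - {"wx": 0, "wy": 0, "wz": 0, "tx": 0, "ty": 0, "tz": 0, "hand": 0}
    - {"wx": 0, "wy": 0, "wz": 0, "tx": 0, "ty": 0, "tz": 0, "hand": 0}
    - {"wx": 0, "wy": 0, "wz": 0, "tx": 0, "ty": 0, "tz": 0, "hand": 0}

```text
clock: 21.58
position: [0.4486, -0.0002, 0.0839]
ee_rot: [3.121, -0.358, 0.0]
force: [-0.9, -0.6, 0.8]
width: 0.006
```

```bash
python3 -c "
from h import *
a=-.229
to(.5362-.09*np.cos(a),-.0209-.09*np.sin(a),.0805)
im,d=arm.get_image('side');np.savez('side13.npz',im=im,d=d);cv2.imwrite('pics/s13.png',cv2.resize(im[120:240,270:390,::-1],None,fx=5,fy=5,interpolation=cv2.INTER_CUBIC))"
```

```text
clk 21.58 pos [ 4.486e-01 -2.000e-04  8.390e-02] yawY -103.11 tilt 0.02 w 0.006 F [-0.9 -0.6  0.8]
q [-0.68  0.47  0.75  2.21 -0.54  0.64 -1.34] d tool cm [-0.    0.03  0.34] ee [ 3.121 -0.358  0.   ]
```

View pics/s13.png

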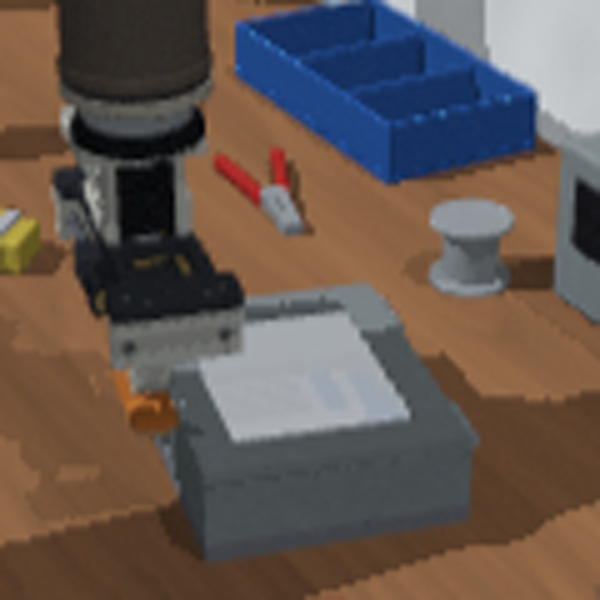

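It looks shut, and the force has dropped. I'll confirm by pressing on down gently to the shut height.

Emit:
step_arm:
  plan:
    - {"wx": 0, "wy": 0, "wz": 0, "tx": 0, "ty": 0, "tz": 0.07, "hand": 0}
    - {"wx": 0, "wy": 0, "wz": 0, "tx": 0, "ty": 0, "tz": 0.07, "hand": 0}
    - {"wx": 0, "wy": 0, "wz": 0, "tx": 0, "ty": 0, "tz": 0.07, "hand": 0}
    - {"wx": 0, "wy": 0, "wz": 0, "tx": 0, "ty": 0, "tz": 0.05, "hand": 0}
    - {"wx": 0, "wy": 0, "wz": 0, "tx": 0, "ty": 0, "tz": 0.05, "hand": 0}
    - {"wx": 0, "wy": 0, "wz": 0, "tx": 0, "ty": 0, "tz": 0, "hand": 0}
    - {"wx": 0, "wy": 0, "wz": 0, "tx": 0, "ty": 0, "tz": 0, "hand": 0}
    - {"wx": 0, "wy": 0, "wz": 0, "tx": 0, "ty": 0, "tz": 0, "hand": 0}
    - {"wx": 0, "wy": 0, "wz": 0, "tx": 0, "ty": 0, "tz": 0, "hand": 0}
    - {"wx": 0, "wy": 0, "wz": 0, "tx": 0, "ty": 0, "tz": 0, "hand": 0}

```text
clock: 22.47
position: [0.4485, -0.0002, 0.0808]
ee_rot: [3.121, -0.358, -0.0]
force: [0.4, -1.2, 0.1]
width: 0.006
```

Emit:
step_arm:
  plan:
    - {"wx": 0, "wy": 0, "wz": 0, "tx": 0, "ty": 0, "tz": 0.05, "hand": 0}
    - {"wx": 0, "wy": 0, "wz": 0, "tx": 0, "ty": 0, "tz": 0.05, "hand": 0}
    - {"wx": 0, "wy": 0, "wz": 0, "tx": 0, "ty": 0, "tz": 0.03, "hand": 0}
    - {"wx": 0, "wy": 0, "wz": 0, "tx": 0, "ty": 0, "tz": 0, "hand": 0}
    - {"wx": 0, "wy": 0, "wz": 0, "tx": 0, "ty": 0, "tz": 0, "hand": 0}
    - {"wx": 0, "wy": 0, "wz": 0, "tx": 0, "ty": 0, "tz": 0, "hand": 0}
    - {"wx": 0, "wy": 0, "wz": 0, "tx": 0, "ty": 0, "tz": 0, "hand": 0}
    - {"wx": 0, "wy": 0, "wz": 0, "tx": 0, "ty": 0, "tz": 0, "hand": 0}
    - {"wx": 0, "wy": 0, "wz": 0, "tx": 0, "ty": 0, "tz": 0, "hand": 0}
    - {"wx": 0, "wy": 0, "wz": 0, "tx": 0, "ty": 0, "tz": 0, "hand": 0}

```text
clock: 23.3
position: [0.4485, -0.0002, 0.0803]
ee_rot: [-3.12, 0.359, -0.0]
force: [-5.2, 2.0, 20.3]
width: 0.005
```

The fingertips meet a hard stop at z = 0.0583 with 20 N, which is the shut height of the lip (0.0585). Retreating.

Emit:
step_arm:
  plan:
    - {"wx": 0, "wy": 0, "wz": 0, "tx": 0, "ty": 0, "tz": -0.3, "hand": 0}
    - {"wx": 0, "wy": 0, "wz": 0, "tx": 0, "ty": 0, "tz": -1, "hand": 0}
    - {"wx": 0, "wy": 0, "wz": 0, "tx": 0, "ty": 0, "tz": -2, "hand": 0}
    - {"wx": 0, "wy": 0, "wz": 0, "tx": -1, "ty": 0, "tz": -3, "hand": 0}
    - {"wx": 0, "wy": 0, "wz": 0, "tx": -1, "ty": 0, "tz": -3, "hand": 0}
    - {"wx": 0, "wy": 0, "wz": 0, "tx": 0, "ty": 0, "tz": -3, "hand": 0}
    - {"wx": 0, "wy": 0, "wz": 0, "tx": 0, "ty": 0, "tz": -2, "hand": 0}
    - {"wx": 0, "wy": 0, "wz": 0, "tx": 0, "ty": 0, "tz": 0, "hand": 0}
    - {"wx": 0, "wy": 0, "wz": 0, "tx": 0, "ty": 0, "tz": 0, "hand": 0}
    - {"wx": 0, "wy": 0, "wz": 0, "tx": 0, "ty": 0, "tz": 0, "hand": 0}

```text
clock: 24.13
position: [0.4285, 0.0046, 0.2222]
ee_rot: [-3.121, 0.358, 0.001]
force: [-0.7, -0.6, -0.0]
width: 0.009
```

```bash
python3 -c "
from h import *
to(0,0,0)
n='side'
im,z=arm.get_image(n);cv2.imwrite('pics/s14.png',cv2.resize(im[120:240,270:390,::-1],None,fx=5,fy=5,interpolation=cv2.INTER_CUBIC))
c=arm.calibration(n);M=c['mtx'];v,u=np.mgrid[0:400,0:640]
X=np.stack([(u-M[0,2])/M[0,0]*z,(v-M[1,2])/M[1,1]*z,z],-1);X=(X-c['t'])@c['R']
p=np.array([.5362,-.0209]);a=-.229;ex=np.array([np.cos(a),np.sin(a)]);ey=np.array([-ex[1],ex[0]])
L=X[...,:2]-p;lx,ly,Z=L@ex,L@ey,X[...,2]
q=(z>0)&(abs(lx)<.075)&(abs(ly)<.09)&(Z>.04)&(Z<.12);print('lid slope',np.polyfit(lx[q],Z[q],1),q.sum())
h=cv2.cvtColor(im,cv2.COLOR_RGB2HSV);o=(z>0)&(h[...,0]<18)&(h[...,1]>170)&(abs(ly)<.04)&(lx<-.075)&(lx>-.12)&(Z>.045);print('lip z',o.sum(),np.percentile(Z[o],[50,90]))
"
```

```text
clk 24.13 pos [0.4285 0.0046 0.2222] yawY -103.08 tilt 0.04 w 0.009 F [-0.7 -0.6 -0. ]
q [-0.99  0.18  1.01  2.11 -0.19  0.94 -1.67] d tool cm [-41.62  10.15  22.24] ee [-3.121e+00  3.580e-01  1.000e-03]
lid slope [0.00115184 0.05925752] 1465
lip z 111 [0.06002588 0.06185219]
```

View pics/s14.png

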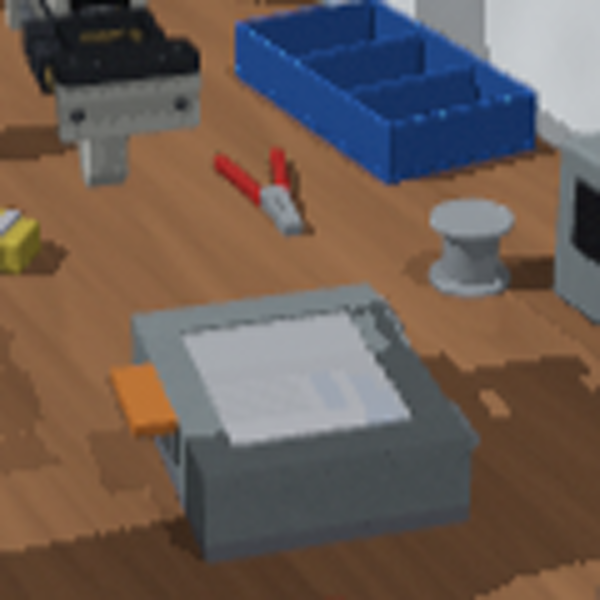

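The lid stays flat with the arm away (slope 0.001 rad, height 0.059), the module is visible through the window, and the arm is clear. Handing in.

```bash
python3 -c "
from cell import arm
print(arm.sign_off())"
```

```text
the job is handed in; nothing more can be done
None
```

I loaded the blue-plug module into the test box, swung the lid over it and pressed it shut, then handed the job in at about 24 s. Signing off gives no verdict, so what follows is from my own checks.

- **Module:** I set it down on the nest floor at about 6 N contact force and let it go with the lid still open. It lies between the four white guides with the plug at the hinge end. Its top measured z ≈ 0.044, or about 0.042 after allowing for how high the side camera read it on the bench. Its long axis followed the box's yaw of -13.1°.
- **Lid:** At the shut height the lip met a hard stop with 20 N on it. With the arm withdrawn, the lid's measured slope was about 0.001 rad at a height of 0.059, so it stayed shut.
- **Other things:** The robot touched nothing at the end. I steered clear of the spare and the other bench items. In the last crop I saw the spool, the pliers and part of the spare where they had been. I did not measure any of the others.
- **Disagreements:** The top and side views differed by 2–3 mm on the box and module positions, so I used a point between them. The snap itself never showed in the force readings, which I only see at the end of each call. I inferred it from the lip height, the hard stop and the lid staying down. A fit to the module's top surface right after release showed slopes of about 0.03–0.04 rad. That is under the limit, and I put it down to depth noise because the module looked flat.

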